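# Snap the speaker-pole clip shut with the clip pliers

### The job

Take the spring-loaded clip pliers out of their wooden rack, put their jaws astride the two ears of the open plastic clip on the sloping speaker pole and squeeze until the clip snaps shut. Only the pliers may touch the clip. Then stand the pliers back in the rack pocket, jaws down, and leave the other things on the bench where they are.

Things in the scene. Friction and masses are not known exactly. Their poses are not given: they have to be found in the camera images.
- clip_ears (a point): Midway between the two ears of the white plastic clip, 36 mm from the pole axis. x runs up along the pole, z points square away from the pole as the ears stand (37 degrees from vertical), y goes from ear to ear. Here the ears measure 29 mm over their outsides (y) when open, 18 shut. Bring pliers_nose here, coming down along this z with the pliers tilted to match and y along y.
- clip: The whole snap clip, 18 mm long along the pole; origin on the pole axis, axes as clip_ears. Shell outer radius 23 mm; ears reach from 18 to 42 mm from the axis. It may start rolled up to 8 degrees about the pole and turns on it under about 3 N. Jaw tips should stop 23 to 30 mm from the pole axis.
- clip_ear (a joint): Angle by which the clip's two ears have closed on each other: 0 open, 0.18 to 0.19 rad shut. Below about 0.12 it springs back open; beyond, it snaps by itself shut and stays. About 11 N on each ear, squeezed together, carries it over; friction then pushes the pliers back along z with up to 25 N.
- stand: Fixed steel cradle, base 240 x 120 x 12 mm, with a 36 mm pole rising at 37 degrees; origin under its middle, x towards the high end (205 mm up). Pole axis 125 mm above the origin, at the clip. A steel cheek plate stands square to the pole on each side of the clip: 26 mm slot between them, each 8 mm thick, 86 mm wide, reaching 64 mm from the pole axis, with a notch 40 mm wide down to 19 mm.
- pliers_grip (a point): Midway between the two handle grips at their swells: the place to grip. z points from jaws to handles (up, in the rack), y from handle to handle (gripping and jaw-closing direction). 61 mm over the swells when free; carry at about 54 mm (grips then square to the fingers), jaws open. The handles end 23 mm above this point, the jaw tips are 140 mm below.
- pliers: The whole pliers; origin at the pivot, 78 mm below pliers_grip, same axes. 163 mm long, 19 mm thick (x), 0.12 kg, weight mostly in the handles, steel with black grips, sprung open. Each finger needs 9 N at 54 mm handle width, 11 N at 40 mm, and about 25 N to snap the clip, which goes at 34 to 28 mm; full travel ends at about 15 mm.
- pliers_nose (a point): Between the pliers' jaws, 129 mm below pliers_grip, 11 mm short of the jaw tips, same axes. Free, the jaws are 46 mm apart inside here and about 72 mm over their outsides at the tips; 20 mm less over the handles brings them about 14 mm closer.
- rack: Fixed wooden block 60 (x) x 112 (y) x 60 mm high on a thin mat 130 x 150 mm; origin under its middle. One central pocket 30 x 82 mm, floor 10 mm and mouth 60 mm above the origin. The pliers stand in it jaws down, their y along its y, with pliers_grip 151 mm and pliers_nose 22 mm above the origin.
- mug: Bystander: white mug, 80 mm wide, 95 mm high; origin under its middle.
- tape: Bystander: roll of black tape lying flat, 110 mm wide, 48 mm high; origin under its middle.
- pedal: Bystander: metal effects pedal, 120 x 70 x 45 mm; origin under its middle.
There are look-alikes about, which are no part of the job. What is meant by the pliers is not green, and is the smaller of those in its own colour. What is shaped like the rack but orange is not meant.

How it is judged:
By the outcome, as a careful person would: the job done as asked, in the order asked, and still so for the second after the job is handed in, with the robot touching nothing.
It also fails if it takes over 61 s, if anything falls off the work surface, if the arm or the gripper's body presses on something with over 40 N, if the wrist force passes 120 N, or if a joint passes its speed limit or range.

### The arm

A 6-joint arm with a two-finger parallel gripper is mounted at the origin on the work surface. World frame = base frame: x ahead of the robot, y to its left, z up, the work surface at z = 0. Lengths are in mm, angles in rad, forces in N, time in s.
With the tool pointing down it reaches from about 350 to 775 mm from the base axis. Payload 7.3 kg.
Tool frame: the origin (TCP) lies midway between the tips of the shut fingers; the grasp point (between the pads) lies 19 mm behind it; z points along the fingers, y is the line along which they close (so a half turn about z gives the same grasp; the last joint's range is limited). The gripper opens to 92 mm and grips with 3 to 60 N. Pads are 19 mm wide; open, the fingers measure 130 mm over their backs; the gripper's body (75 mm by 190 mm) begins 47 mm behind the grasp point.
Start: joints at [1.103, 0.342, 1.524, -0, 1.275, -0.146], TCP at [166.03, 498.075, 226.741] pointing down, gripper open.
Joint ranges: [-2.53, 2.53], [-0.77, 2.02], [0.04, 2.7], [-1, 4.14], [0.28, 2.66], [-3.11, 3.11]. Speed limits (rad/s): [2.57, 2.57, 3.14, 3.14, 3.14, 3.14].

### API

Orientations are given as [roll, pitch, yaw] about the fixed x, y, z axes, in that order (R = Rz(yaw) Ry(pitch) Rx(roll)).
In Python, from plant import readout, vision, order, models gives the robot as it stands. The module is installed in compiled form; this text tells all that it offers.
- The arm moves only by the tool step_arm, never from a script. Its argument "series" is text: rows parted by semicolons, each of 7 numbers parted by spaces: the gripper's target within -1 to 1 (shut at 1, half-way at 0, fully open at -1), then the shift along the tool's x, y, z each as a share of 80 mm, from -1 to 1, then the turn, a rotation vector about the tool's x, y, z each as a share of 2 pi rad, from -1 to 1. In form: jaw x y z ax ay az; .... A call has 1 to 20 rows; each row is the pose to reach, as a shift and turn from the pose commanded when the call began, along the tool's axes at that moment, turning the shorter way round; what a row does not reach only later rows make up. A row lasts 1/10 s, in which the tool goes at most 50 mm and 8.59 degrees, less where a joint would pass 70% of its speed; a pose out of reach is approached as far as the arm can. A call with a number of a shift or a turn outside -1 to 1 is refused whole. A call with a gripper value outside its range is refused whole. The fingers move at their own pace and stop on an object; the grip force is fixed at half the most. Time passes only in rows, so rows that repeat a pose let the fingers close. It gives the time, the measured TCP pose, the force, the opening and the grip force at its end, in the units of the state.
- readout.get_obs(): the state, without advancing time (a new reading comes with each control period).
- vision.capture(name): name is "scene" or "top"; returns a dict with "frame" (384x512x3 uint8, red, green, blue), "depth" (384x512 float32, mm along the optical axis (not along the pixel's ray), 0 where there is no reading), "fovy" (degrees; the focal length in pixels is half the picture's height over the tangent of half this angle, whatever the lens; pixels are square), "cx", "cy" (the principal point, pixels), "k1" (the pictures are not rectified: a ray, as slopes to the right and down, at radius r is drawn at 1 + k1 r^2 times it, then the intrinsics apply), "rvec" (rotation vector, rad) and "tvec" (3), from world to camera coordinates, as OpenCV has them. Camera axes: x right, y down, z forward; pixel columns grow to the right and rows downward; lengths in mm; the calibration is good to about 2 mm. A picture is of the moment at which its call begins.
- order.close_job(): hands the job in; it is judged then, once.
Trained networks look in a picture, given as the dict that the camera call returned (one of the last four; its "shot" number tells which), for a name from the list of things; names that differ only in an ending like _2 or _b are one class to them, and where a whole thing is asked for, a point or a joint stands for the part that bears it (a point fixed in the world has none). Each returns a list of dicts, best first, with "p" (0 to 1); they miss things now and then, are a little off and sometimes report something else, mostly with a low value. They report only what shows in the picture. A call takes as long as a camera call. They do not tell look-alikes from the thing itself.
- models.look_for(picture, thing): "position" ([column, row] in pixels, amid what is visible of it).
- models.pinpoint(picture, thing): "position" ([column, row] in pixels: a listed point, or the origin of a listed thing).
The state is a dict: "time": time; "joint_positions": joint angles; "dq": joint speeds; "tau": joint torques, N m; "tool_pos": TCP position; "tcp_rot": TCP orientation; "contact_force": force on the tool from outside, world axes, zero at the start; "moment": the same for the moment, N m; "grip_width": finger opening in mm; "finger_force": force on a finger pad.
Only numpy, scipy, OpenCV 4.12 (cv2) and the standard library are available. Lean on these libraries where they do the work, as an engineer would, in place of code of your own. Each camera call takes 0.05 s, during which the arm holds its last target. There are 200 camera calls.

## Working session

There is one attempt and no reset: what is moved stays moved. The work goes in short steps, Python scripts to look and compute and a tool call to move; the robot and the scene stay as the last step left them, time stands still between calls to the robot, and variables do not carry over. Pictures are saved under pics/ and viewed, at most 10 in all, crops included, and the job is handed in when it is done.

Besides the shell and the picture viewer there is one more tool, called after "Emit:" as name(argument=value, ...) on one line, values as JSON. step_arm: Moves the arm, as the interface text tells. Shift numbers are shares of 80 mm and turn numbers shares of 2 pi rad, none past 1 either way. Its arguments: {"type":"object","properties":{"series":{"type":"string"}},"required":["series"]}

```bash
mkdir -p pics; cat > h.py <<'E'
import numpy as np, cv2
from scipy.spatial.transform import Rotation as R
from plant import readout, vision, order, models
def K(p):
    h,w=p["depth"].shape; f=h/2/np.tan(np.radians(p["fovy"])/2)
    return np.array([[f,0,p["cx"]],[0,f,p["cy"]],[0,0,1.]]), np.array([p["k1"],0,0,0,0.])
def ext(p): return cv2.Rodrigues(np.array(p["rvec"],float))[0], np.array(p["tvec"],float)
def ray(p,uv):
    k,d=K(p); s=cv2.undistortPoints(np.array(uv,float).reshape(-1,1,2),k,d,None,None).reshape(-1,2)
    return np.c_[s,np.ones(len(s))]
def cloud(p):
    h,w=p["depth"].shape; v,u=np.mgrid[:h,:w]
    r=ray(p,np.c_[u.ravel(),v.ravel()])*p["depth"].reshape(-1,1)
    Rm,t=ext(p); return ((r-t)@Rm).reshape(h,w,3)
def proj(p,X):
    k,d=K(p); return cv2.projectPoints(np.array(X,float).reshape(-1,1,3),np.array(p["rvec"],float),np.array(p["tvec"],float),k,d)[0].reshape(-1,2)
def onz(p,uv,z):
    Rm,t=ext(p); d=ray(p,uv)@Rm; c=-t@Rm; return c+d*((z-c[2])/d[:,2])[:,None]
def tri(ps,uvs):
    A=np.zeros((3,3));b=np.zeros(3)
    for p,uv in zip(ps,uvs):
        Rm,t=ext(p); d=(ray(p,uv)@Rm)[0]; d/=np.linalg.norm(d); c=-t@Rm; M=np.eye(3)-np.outer(d,d); A+=M;b+=M@c
    return np.linalg.solve(A,b)
def save(p,n,box=None,s=1):
    f=p["frame"][...,::-1]
    if box: f=f[box[1]:box[3],box[0]:box[2]]
    cv2.imwrite("pics/"+n,cv2.resize(f,None,fx=s,fy=s,interpolation=cv2.INTER_CUBIC))
E
python3 - <<'E'
from h import *
import pickle
ps={n:vision.capture(n) for n in("scene","top")}
pickle.dump(ps,open("p0.pkl","wb"))
cv2.imwrite("pics/a.png",np.vstack([ps[n]["frame"][...,::-1] for n in ps])[:, :] if 0 else cv2.resize(np.hstack([ps[n]["frame"][...,::-1] for n in ps]),(800,300)))
save(ps["scene"],"s.png",s=1.5);save(ps["top"],"t.png",s=1.5)
for n,p in ps.items():
    C=cloud(p); Rm,t=ext(p); print(n,p["fovy"],"cam",np.round(-t@Rm))
    for th in["clip_ears","clip","stand","pliers_grip","pliers","pliers_nose","rack","mug","tape","pedal"]:
        for o in models.pinpoint(p,th)[:4]:
            u,v=o["position"]; iu,iv=int(np.clip(u,0,511)),int(np.clip(v,0,383))
            print(n,th,round(o["p"],2),np.round([u,v],1),np.round(C[iv,iu]))
E
```

```text
scene 45.327740003949515 cam [1159. -159. 1111.]
scene clip_ears 0.55 [207.6 197.3] [ 541. -145.   97.]
scene clip 0.65 [208.1 213.2] [ 626. -151.  165.]
scene stand 0.79 [211.5 233.5] [ 693. -154.  192.]
scene stand 0.45 [208.5 199.7] [ 556. -144.  111.]
scene pliers_grip 0.88 [282.5 228.7] [624.  38.  -1.]
scene pliers_grip 0.72 [370.4 242.6] [718. 259.  -2.]
scene pliers_grip 0.65 [338.5 194.6] [556. 220.   1.]
scene pliers 0.74 [361.3 262.1] [809. 177. 114.]
scene pliers 0.66 [282.5 242.1] [698.  14.  75.]
scene pliers_nose 0.76 [355.2 275.6] [799. 188.  -2.]
scene pliers_nose 0.59 [330.4 220.3] [658. 155.  58.]
scene rack 0.95 [330.6 225.1] [673. 150.  60.]
scene rack 0.77 [316.2 143.5] [403. 195.  49.]
scene mug 0.9 [114.  226.2] [ 548. -399.   55.]
scene tape 0.82 [238.7 176.5] [434. -44.   2.]
scene pedal 0.55 [397.8 171.1] [543. 397.  41.]
scene pedal 0.43 [114.1 226.5] [ 548. -399.   55.]
top 45.404165565405535 cam [ 339.   -9. 1297.]
top clip_ears 0.41 [311.3 189.5] [ 591. -154.  140.]
top clip 0.46 [310.1 186.6] [ 598. -151.  145.]
top stand 0.57 [310.5 197.1] [ 571. -151.  133.]
top pliers_grip 0.68 [245.3 152.9] [706.  18.  94.]
top pliers_grip 0.63 [178.7 108.2] [876. 223.   0.]
top pliers_grip 0.56 [185.7 173. ] [657. 186.  60.]
top pliers 0.72 [187.7 177.1] [638. 176.  89.]
top pliers 0.72 [183.1 122.1] [788. 188. 111.]
top pliers 0.72 [246.6 160.8] [689.  15.  73.]
top pliers_nose 0.69 [189.  129.3] [808. 187.  -0.]
top pliers_nose 0.53 [191.  183.6] [639. 176.  12.]
top rack 0.92 [176.3 279.9] [366. 213.   4.]
top rack 0.81 [196.4 184.8] [636. 161.  13.]
top mug 0.64 [397.1 225.5] [ 513. -417.   -0.]
top tape 0.64 [267.3 249.8] [449. -41.  -0.]
top pedal 0.55 [108.9 227.8] [508. 402.  44.]
```

View pics/s.png

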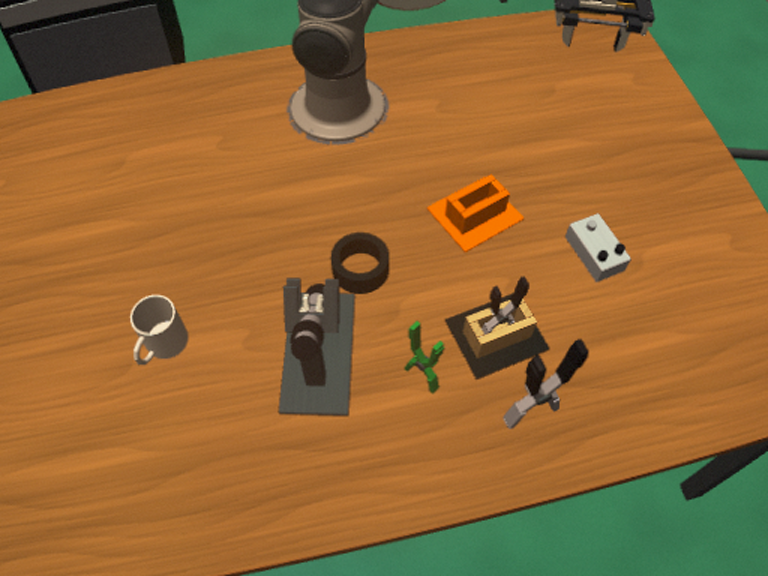

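View pics/t.png

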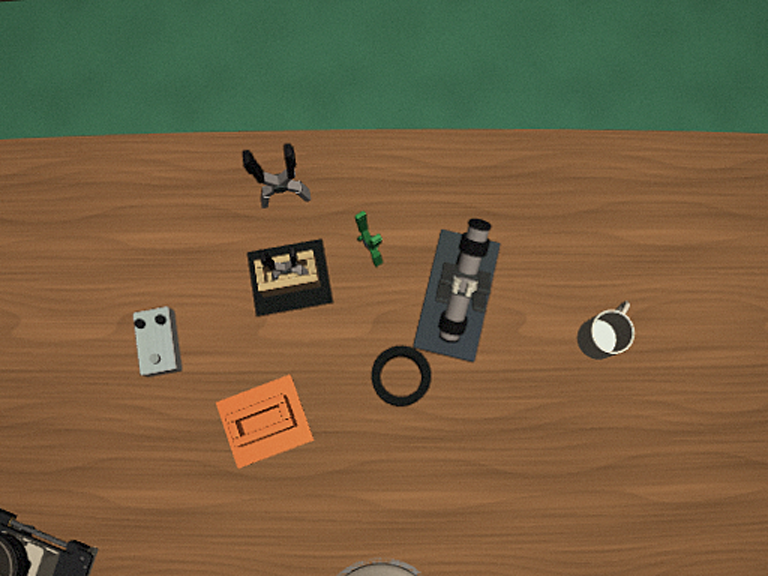

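The pliers-shaped candidates are the ones in the wooden rack (scene 333,205; top 190,178), the larger grey pair standing loose (scene 362,257; top 183,120) and the green pair (scene 283,240; top 246,160). The pair in the wooden rack fits, being the smaller grey/black one. The rack is the wooden one (scene 333,220), not the orange one (scene 316,143). I'll confirm this in a crop and fit the geometry from depth.

```bash
python3 - <<'E'
from h import *
import pickle
ps=pickle.load(open("p0.pkl","rb"))
s=ps["scene"];t=ps["top"]
a=cv2.resize(s["frame"][175:295,285:405,::-1],(400,400),interpolation=cv2.INTER_CUBIC)
b=cv2.resize(t["frame"][85:215,155:285,::-1],(400,400),interpolation=cv2.INTER_CUBIC)
cv2.imwrite("pics/c.png",np.hstack([a,b]))
def rect(P): return cv2.minAreaRect(P[:,:2].astype(np.float32))
for n,p in ps.items():
    C=cloud(p); X,Y,Z=C[...,0],C[...,1],C[...,2]; ok=p["depth"]>0
    st=ok&(X>400)&(X<780)&(Y>-290)&(Y<-50)
    rk=ok&(X>560)&(X<730)&(Y>80)&(Y<260)
    print(n,"table z",np.median(Z[ok&(X>300)&(X<400)&(abs(Y)<100)]))
    m=st&(Z>6)&(Z<18)
    print(" base",m.sum(),rect(C[m]),np.median(Z[m]))
    m=rk&(Z>54)&(Z<66); print(" racktop",m.sum(),rect(C[m]),np.median(Z[m]))
    m=rk&(Z>75); print(" pliers>75",m.sum(),np.round(C[m].mean(0)),C[m].max(0))
    m=rk&(Z>130); print(" handles",m.sum()); 
    if m.sum()>3:
        k,l,c=cv2.kmeans(C[m].astype(np.float32),2,None,(3,50,.1),5,0); print(c,np.bincount(l.ravel()))
    m=ok&(X>730)&(X<880)&(Y>100)&(Y<300)&(Z>20); print(" big pliers",m.sum(),C[m].min(0),C[m].max(0))
E
```

```text
scene table z -0.45320533294907683
 base 2181 ((570.6091918945312, -168.8680419921875), (230.06776428222656, 332.3000183105469), 88.06998443603516) 11.04264385695966
 racktop 526 ((639.426513671875, 170.8876495361328), (63.334266662597656, 114.76985168457031), 10.459744453430176) 58.80871972266577
 pliers>75 352 [643. 170. 132.] [655.24464414 200.83032533 177.50020801]
 handles 188
[[647.0311  143.00206 159.5599 ]
 [639.41364 191.50471 156.72597]] [ 86 102]
 big pliers 1057 [782.26664934 137.57492803  20.04222875] [820.62162257 226.97128274 236.59555312]
top table z -0.5073591284993159
 base 1719 ((581.922607421875, -177.9241485595703), (242.35121154785156, 349.640869140625), 82.35804748535156) 10.85626788541475
 racktop 494 ((635.6864624023438, 171.8306884765625), (61.4790153503418, 113.0005111694336), 9.74360179901123) 58.71859955914394
 pliers>75 220 [634. 172. 130.] [648.59658475 201.1446656  176.50942715]
 handles 114
[[631.6514  192.21065 159.49406]
 [637.65735 144.06178 162.59006]] [64 50]
 big pliers 713 [778.16646384 136.5928327   20.51561842] [816.40511119 228.09542834 236.95632932]
```

View pics/c.png

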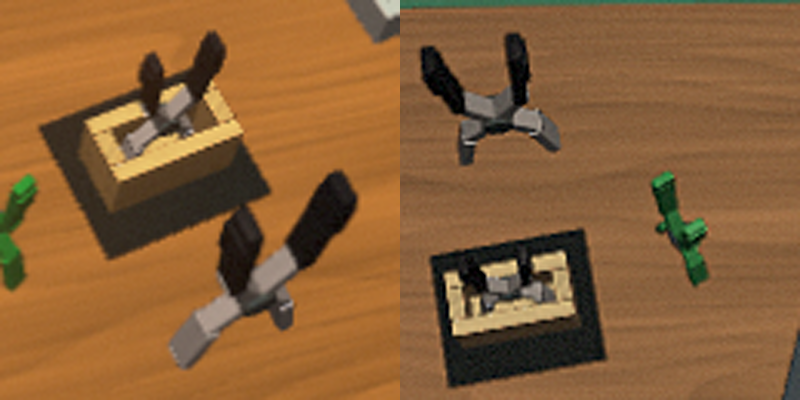

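The crop confirms it: the smaller grey/black pliers are in the wooden rack, the larger loose pair stands behind, and the green ones are to the right. Next I'll fit the stand and clip.

```bash
python3 - <<'E'
from h import *
import pickle
ps=pickle.load(open("p0.pkl","rb"))
res=[]
for n,p in ps.items():
    C=cloud(p); X,Y,Z=C[...,0],C[...,1],C[...,2]; ok=p["depth"]>0
    g=p["frame"].astype(int); grey=(g[...,0]-g[...,2]<12)
    m=ok&grey&(X>420)&(X<760)&(Y>-260)&(Y<-60)&(Z>5)&(Z<17)&(np.hypot(X-449,Y+41)>64)
    nl,lab,stt,_=cv2.connectedComponentsWithStats(cv2.morphologyEx(m.astype(np.uint8),cv2.MORPH_OPEN,np.ones((3,3))))
    keep=[i for i in range(1,nl) if stt[i,4]>25]
    r=cv2.minAreaRect(C[np.isin(lab,keep)][:,:2].astype(np.float32)); print(n,r,stt[keep,4])
    res.append(r)
c=np.mean([r[0] for r in res],0); 
a=np.mean([r[2] if r[1][0]>r[1][1] else r[2]-90 for r in res]); print(c,a)
yaw=np.radians(a); th=np.radians(37)
Rs=R.from_euler("z",yaw).as_matrix()
up=Rs@[np.cos(th),0,np.sin(th)]; z=Rs@[-np.sin(th),0,np.cos(th)]; y=np.cross(z,up)
F=np.c_[up,y,z]; O=np.r_[c,125]; print("O",O,"ears",O+36*z); print(np.round(F,3))
np.savez("stand.npz",F=F,O=O)
for n,p in ps.items():
    C=cloud(p); L=(C-O)@F; ok=p["depth"]>0
    m=ok&(abs(L[...,0])<26)&(abs(L[...,1])<50)&(L[...,2]>50)
    print(n,"cheek tops x hist",np.histogram(L[m][:,0],np.arange(-26,27,4))[0],"y rng",np.percentile(L[m][:,1],[2,98]),"zmax",np.percentile(L[m][:,2],95))
    br=p["frame"].astype(int).min(-1)>110
    m=ok&(abs(L[...,0])<13)&(abs(L[...,1])<25)&(L[...,2]>27)&(L[...,2]<48)
    q=L[m]; print(n,"ears",len(q)); 
    if len(q): print(np.round(q[np.argsort(q[:,1])][::max(1,len(q)//25)],1).tolist())
    m=ok&(abs(L[...,1])<22)&(abs(L[...,0])>30)&(abs(L[...,0])<60)&(L[...,2]>8)
    q=L[m];f=lambda v:np.hypot(q[:,1]-v[0],q[:,2]-v[1])-v[2]
    from scipy.optimize import least_squares
    print("pole y,z,r",least_squares(f,[0,0,18],loss="soft_l1").x,len(q))
E
```

```text
scene ((605.7433471679688, -152.0995330810547), (114.90819549560547, 227.39004516601562), 75.67994689941406) [1651]
top ((599.5182495117188, -150.44813537597656), (117.25894165039062, 237.9248046875), 75.45572662353516) [1377  149]
[ 602.63079834 -151.27383423] -14.43216323852539
O [ 602.63079834 -151.27383423  125.        ] ears [ 581.64914188 -145.87410407  153.75087836]
[[ 0.773  0.249 -0.583]
 [-0.199  0.968  0.15 ]
 [ 0.602  0.     0.799]]
scene cheek tops x hist [ 0 13 65 24  1  0  0  0  0  2 34 80 14] y rng [-41.11459581  43.92455619] zmax 64.52260904252199
scene ears 65
[[3.9, -12.8, 29.3], [6.1, -12.4, 35.5], [7.0, -12.1, 38.5], [-2.0, -10.8, 42.6], [7.1, -9.9, 30.7], [6.8, -9.8, 38.4], [7.4, -9.6, 41.3], [-5.2, -8.7, 41.4], [2.8, -7.7, 42.1], [6.2, -7.6, 33.0], [9.4, -6.9, 42.2], [-3.6, -6.1, 42.1], [3.4, -5.2, 42.4], [6.2, -5.1, 35.7], [7.4, -5.0, 33.6], [-8.6, -4.6, 29.6], [-4.1, -3.9, 34.1], [5.9, 9.3, 30.7], [-2.0, 11.1, 40.6], [9.4, 12.1, 29.6], [8.8, 12.1, 34.6], [8.7, 12.2, 39.8], [-7.5, 12.9, 41.0], [5.7, 14.2, 36.0], [8.0, 14.5, 34.3], [7.5, 14.5, 39.3], [10.1, 14.
[... 317 characters left out ...]
0, -21.5, 47.5], [6.2, -15.0, 38.7], [-9.3, -13.8, 43.3], [-7.4, -13.3, 41.4], [-7.0, -13.0, 36.4], [5.0, -12.4, 31.3], [-10.8, -11.5, 41.4], [4.7, -10.3, 44.4], [5.5, -9.8, 33.8], [5.8, -9.5, 28.2], [-11.1, -9.0, 42.3], [1.9, -8.3, 39.4], [-6.5, -7.8, 40.4], [-3.6, -7.1, 40.9], [7.1, -6.9, 39.1], [-2.4, -6.4, 31.2], [7.1, 6.6, 28.0], [-9.5, 7.4, 36.4], [4.5, 8.2, 35.9], [4.2, 8.5, 29.0], [-0.1, 9.2, 45.3], [-9.0, 9.7, 44.9], [3.7, 10.4, 41.7], [5.7, 10.9, 40.1], [5.6, 11.5, 27.4], [-10.7, 12.0, 42.8], [-8.8, 12.6, 41.0], [-5.9, 13.3, 41.2], [4.7, 13.7, 33.3], [-1.4, 14.1, 45.4], [-10.7, 14.9, 38.1], [-7.1, 15.7, 40.2], [-3.3, 16.4, 42.5]]
pole y,z,r [-1.37194238  2.43354104 17.22379979] 256
```

```bash
cat > plan.py <<'E'
from h import *
def cur():
    o=readout.get_obs(); return np.array(o["tool_pos"],float),R.from_euler("xyz",o["tcp_rot"]),o
def toolR(z,y):  # tool z dir, y dir
    z=np.array(z,float)/np.linalg.norm(z); y=np.array(y,float); y-=z*(y@z); y/=np.linalg.norm(y)
    return R.from_matrix(np.c_[np.cross(y,z),y,z])
def go(p,r,P,Rt,lab=""):
    """print calls from pose (p,r) to (P,Rt); first call takes the turn"""
    n=0
    while n<12:
        d=r.inv().apply(P-p)/80; w=(r.inv()*Rt).as_rotvec(); k=min(1,1/max(abs(d).max(),1e-9))
        rows=int(np.ceil(max(np.linalg.norm(d*k)*80/50,np.degrees(np.linalg.norm(w))/8.59)))
        print(lab,np.round(d*k,3),np.round(w/2/np.pi,4),"rows>=",rows)
        p=p+r.apply(d*k*80); r=Rt; n+=1
        if k==1: break
    return p,r
E
python3 - <<'E'
from plan import *
p,r,o=cur(); print(o["time"],p,o["tcp_rot"],o["grip_width"],o["contact_force"]); print(np.round(r.as_matrix(),3))
yaw=np.radians(9.5); best=None
for s in(1,-1):
    Rt=toolR([0,0,-1],[-s*np.sin(yaw),s*np.cos(yaw),0]); print(s,np.degrees((r.inv()*Rt).magnitude()))
    go(p,r,np.array([638,169,215.]),Rt,s)
E
```

```text
1.1 [166.02385461 498.05608797 226.73308195] [3.14155134e+00 4.90143606e-06 2.81982055e+00] 91.91600867601146 [-0.7140745  -0.51841628 -0.11780813]
[[-0.949  0.316  0.   ]
 [ 0.316  0.949  0.   ]
 [-0.     0.    -1.   ]]
1 27.936183846912574
1 [-1.    -0.295  0.021] [ 0.      0.     -0.0776] rows>= 4
1 [-1.    -0.979  0.029] [0. 0. 0.] rows>= 3
1 [-1.    -0.979  0.029] [0. 0. 0.] rows>= 3
1 [-1.    -0.979  0.029] [0. 0. 0.] rows>= 3
1 [-1.    -0.979  0.029] [0. 0. 0.] rows>= 3
1 [-0.395 -0.386  0.011] [0. 0. 0.] rows>= 1
-1 152.06381625894824
-1 [-1.    -0.295  0.021] [ 0.     -0.      0.4224] rows>= 18
-1 [1.    0.979 0.029] [0. 0. 0.] rows>= 3
-1 [1.    0.979 0.029] [0. 0. 0.] rows>= 3
-1 [1.    0.979 0.029] [0. 0. 0.] rows>= 3
-1 [1.    0.979 0.029] [0. 0. 0.] rows>= 3
-1 [0.395 0.386 0.011] [0. 0. 0.] rows>= 1
```

Emit:
step_arm(series="-1 -0.5 -0.15 0 0 0 -0.035; -1 -1 -0.3 0 0 0 -0.0776; -1 -1 -0.3 0 0 0 -0.0776; -1 -1 -0.3 0 0 0 -0.0776; -1 -1 -0.3 0 0 0 -0.0776")

```text
time: 1.6
tool_pos: [234.7, 449.8, 226.8]
tcp_rot: [3.141, 0.0, -2.976]
contact_force: [-0.1, -0.2, -0.1]
grip_width: 92.1
finger_force: 0.0
```

Emit:
step_arm(series="-1 -1 -0.98 0 0 0 0; -1 -1 -0.98 0 0 0 0; -1 -1 -0.98 0 0 0 0")

```text
time: 1.9
tool_pos: [329.0, 384.0, 226.7]
tcp_rot: [-3.141, 0.001, -2.98]
contact_force: [-0.3, 0.1, 0.2]
grip_width: 92.0
finger_force: 0.0
```

Emit:
step_arm(series="-1 -1 -0.98 0 0 0 0; -1 -1 -0.98 0 0 0 0; -1 -1 -0.98 0 0 0 0")

```text
time: 2.2
tool_pos: [420.9, 319.8, 226.6]
tcp_rot: [-3.141, 0.001, -2.98]
contact_force: [-0.2, 0.9, 0.3]
grip_width: 92.1
finger_force: 0.0
```

Emit:
step_arm(series="-1 -1 -0.98 0 0 0 0; -1 -1 -0.98 0 0 0 0; -1 -1 -0.98 0 0 0 0")

```text
time: 2.5
tool_pos: [512.6, 255.7, 226.4]
tcp_rot: [-3.141, 0.001, -2.98]
contact_force: [-0.1, 0.8, 1.0]
grip_width: 91.8
finger_force: 0.0
```

Emit:
step_arm(series="-1 -1 -0.98 0 0 0 0; -1 -1 -0.98 0 0 0 0; -1 -1 -0.98 0 0 0 0; -1 -1 -0.98 0 0 0 0")

```text
time: 2.9
tool_pos: [602.0, 193.3, 225.8]
tcp_rot: [3.141, -0.001, -2.978]
contact_force: [-0.9, 0.6, 0.5]
grip_width: 91.6
finger_force: 0.0
```

```bash
python3 - <<'E'
from plan import *
p,r,o=cur(); print(o["time"],p,o["tcp_rot"])
s=vision.capture("scene");t=vision.capture("top")
for q in(s,t):
    C=cloud(q); X,Y,Z=C[...,0],C[...,1],C[...,2]
    m=(q["depth"]>0)&(X>600)&(X<680)&(Y>110)&(Y<225)&(Z>135)&(Z<180)
    if m.sum()>8:
        k,l,c=cv2.kmeans(C[m].astype(np.float32),2,None,(3,50,.1),5,0); print(m.sum(),c)
    print([(round(o["p"],2),np.round(o["position"])) for o in models.pinpoint(q,"pliers_grip")])
save(s,"d.png",(270,130,420,250),4)
yaw=np.radians(9.5)
go(p,r,np.array([639,168.5,200.]),toolR([0,0,-1],[-np.sin(yaw),np.cos(yaw),0]))
E
```

```text
2.9 [602.03405067 193.32256103 225.84038584] [ 3.14108136e+00 -1.28649594e-03 -2.97840293e+00]
178 [[646.8097  142.9114  159.92996]
 [639.1495  191.90938 158.3094 ]]
[(0.8, array([373., 244.])), (0.73, array([286., 228.])), (0.68, array([336., 196.]))]
[(0.81, array([179., 108.])), (0.74, array([247., 157.])), (0.49, array([182., 173.])), (0.33, array([198., 185.]))]
 [-0.406 -0.381  0.322] [ 0.0001 -0.0002 -0.0004] rows>= 2
```

View pics/d.png

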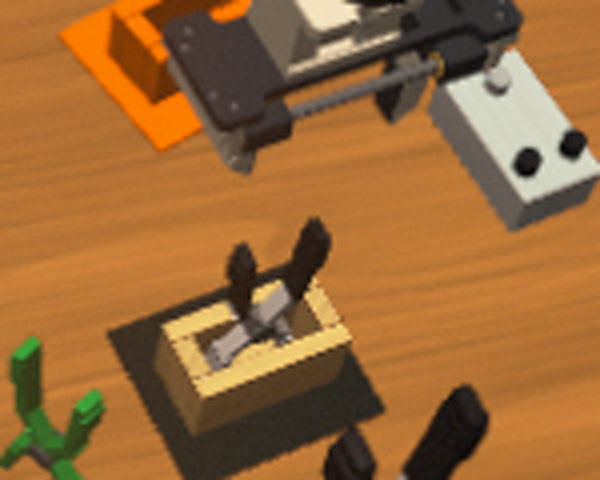

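The crop shows the open gripper well clear, with the pliers standing upright in the wooden rack at crop (265,310). I'll move above them and descend.

Emit:
step_arm(series="-1 -0.39 -0.385 0.1 0 0 0; -1 -0.39 -0.385 0.325 0 0 0; -1 -0.39 -0.385 0.325 0 0 0; -1 -0.39 -0.385 0.325 0 0 0")

```text
time: 3.5
tool_pos: [636.5, 169.5, 201.1]
tcp_rot: [3.141, -0.001, -2.974]
contact_force: [-0.4, -0.2, 0.4]
grip_width: 91.4
finger_force: 0.0
```

Emit:
step_arm(series="-1 0 0 0.25 0 0 0; -1 0 0 0.5 0 0 0; -1 0 0 0.7 0 0 0; -1 0 0 0.85 0 0 0; -1 0 0 0.85 0 0 0; -1 0 0 0.85 0 0 0")

```text
time: 4.1
tool_pos: [637.7, 168.8, 133.8]
tcp_rot: [3.142, 0.001, -2.975]
contact_force: [0.6, -0.3, 0.4]
grip_width: 91.8
finger_force: 0.0
```

```bash
python3 - <<'E'
from plan import *
p,r,o=cur(); print(o["time"],p,o["tcp_rot"],o["contact_force"])
s=vision.capture("scene");save(s,"e.png",(290,150,390,225),6)
E
```

```text
4.1 [637.74466713 168.81743904 133.84781142] [ 3.14150365e+00  1.35287855e-03 -2.97522352e+00] [ 0.61752407 -0.29566051  0.35642317]
```

View pics/e.png

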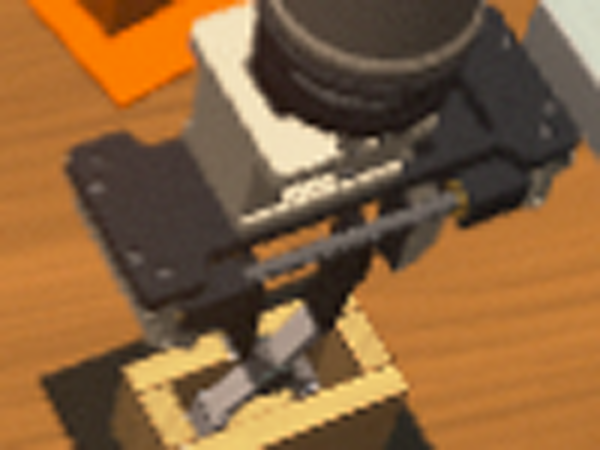

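The fingers straddle both handles in the crop. Now close to about 54 mm.

Emit:
step_arm(series="-0.18 0 0 0.02 0 0 0; -0.18 0 0 0.02 0 0 0; -0.18 0 0 0.02 0 0 0; -0.18 0 0 0.02 0 0 0; -0.18 0 0 0.02 0 0 0; -0.18 0 0 0.02 0 0 0")

```text
time: 4.75
tool_pos: [638.7, 168.0, 132.9]
tcp_rot: [-3.141, 0.003, -2.976]
contact_force: [0.4, -1.4, 6.7]
grip_width: 54.8
finger_force: 10.3
```

Emit:
step_arm(series="-0.18 0 0 -0.15 0 0 0; -0.18 0 0 -0.4 0 0 0; -0.18 0 0 -0.7 0 0 0; -0.18 0 0 -1 0 0 0; -0.18 0 0 -1 0 0 0")

```text
time: 5.25
tool_pos: [639.1, 168.6, 215.3]
tcp_rot: [3.142, 0.007, -2.976]
contact_force: [0.4, 0.1, -1.2]
grip_width: 54.4
finger_force: 7.1
```

```bash
python3 - <<'E'
from plan import *
p,r,o=cur(); print(o["time"],p,o["tcp_rot"],o["contact_force"],o["grip_width"],o["finger_force"])
s=vision.capture("scene");t=vision.capture("top")
for q in(s,t):
  for n in("pliers_nose","pliers"):print(n,[(round(o["p"],2),np.round(o["position"])) for o in models.pinpoint(q,n)])
  print("exp nose,pivot",proj(q,[p+[0,0,19-129],p+[0,0,19-78]]))
D=np.load("stand.npz");F=D["F"];O=D["O"]
a=np.radians(-3); zc=F[:,2]*np.cos(a)-F[:,1]*np.sin(a); yc=F[:,1]*np.cos(a)+F[:,2]*np.sin(a)
print("zc",zc,"yc",yc)
Rt=toolR(-zc,yc); print(np.degrees((r.inv()*Rt).magnitude()))
P=O+zc*(147+90); print("pre",P,"final",O+zc*147)
p1,r1=go(p,r,p+[0,0,70],r,"up")
p1,r1=go(p1,r1,P,Rt,"pre"); go(p1,r1,O+zc*147,Rt,"final")
E
```

```text
5.25 [639.13936352 168.60955664 215.30722735] [ 3.14155889  0.00710601 -2.97571435] [ 0.43762012  0.12460133 -1.22370129] 54.388226476693305 7.072513550519943
pliers_nose [(0.91, array([338., 204.])), (0.78, array([280., 252.])), (0.77, array([353., 278.]))]
pliers [(0.85, array([339., 192.])), (0.79, array([283., 242.])), (0.66, array([361., 265.]))]
exp nose,pivot [[335.43106118 203.78945648]
 [338.5471706  193.35974539]]
pliers_nose [(0.61, array([249., 167.])), (0.49, array([190., 131.])), (0.42, array([185., 176.]))]
pliers [(0.76, array([248., 160.])), (0.74, array([188., 124.])), (0.38, array([185., 171.]))]
exp nose,pivot [[188.76628396 175.06413245]
 [185.95199408 170.25034756]]
zc [-0.56898117  0.20047136  0.79754101] yc [ 0.27939464  0.95926619 -0.04179735]
44.13359231772416
pre [ 467.78226019 -103.76212269  314.01721886] final [ 518.99056581 -121.80454479  242.23852815]
up [-0.006  0.    -0.875] [0. 0. 0.] rows>= 2
pre [ 0.889 -1.    -0.126] [ 0.0296 -0.0985  0.0667] rows>= 6
pre [ 0.197 -1.    -0.212] [0. 0. 0.] rows>= 2
pre [ 0.197 -1.    -0.212] [0. 0. 0.] rows>= 2
pre [ 0.116 -0.588 -0.125] [0. 0. 0.] rows>= 1
final [-0. -0.  1.] [0. 0. 0.] rows>= 2
final [-0.    -0.     0.125] [0. 0. 0.] rows>= 1
```

Emit:
step_arm(series="-0.18 0 0 -0.4 0 0 0; -0.18 0 0 -0.87 0 0 0; -0.18 0 0 -0.87 0 0 0; -0.18 0 0 -0.87 0 0 0")

```text
time: 5.95
tool_pos: [637.6, 168.3, 280.5]
tcp_rot: [3.142, 0.0, -2.976]
contact_force: [0.2, 1.3, -1.3]
grip_width: 54.4
finger_force: 7.1
```

Emit:
step_arm(series="-0.18 0.45 -0.5 -0.06 0.015 -0.049 0.033; -0.18 0.89 -1 -0.126 0.0296 -0.0985 0.0667; -0.18 0.89 -1 -0.126 0.0296 -0.0985 0.0667; -0.18 0.89 -1 -0.126 0.0296 -0.0985 0.0667; -0.18 0.89 -1 -0.126 0.0296 -0.0985 0.0667; -0.18 0.89 -1 -0.126 0.0296 -0.0985 0.0667; -0.18 0.89 -1 -0.126 0.0296 -0.0985 0.0667; -0.18 0.89 -1 -0.126 0.0296 -0.0985 0.0667")

```text
time: 6.75
tool_pos: [580.0, 77.8, 289.4]
tcp_rot: [-3.084, 0.636, 2.894]
contact_force: [-0.1, -0.1, -0.2]
grip_width: 54.3
finger_force: 7.0
```

Emit:
step_arm(series="-0.18 0.1 -0.5 -0.1 0 0 0; -0.18 0.2 -1 -0.21 0 0 0; -0.18 0.2 -1 -0.21 0 0 0")

```text
time: 7.05
tool_pos: [534.7, 4.2, 298.2]
tcp_rot: [-3.085, 0.637, 2.889]
contact_force: [-0.5, -0.7, -2.5]
grip_width: 54.2
finger_force: 7.0
```

Emit:
step_arm(series="-0.18 0.1 -0.5 -0.1 0 0 0; -0.18 0.2 -1 -0.21 0 0 0; -0.18 0.2 -1 -0.21 0 0 0; -0.18 0.2 -1 -0.21 0 0 0")

```text
time: 7.45
tool_pos: [492.5, -63.9, 306.2]
tcp_rot: [-3.087, 0.64, 2.888]
contact_force: [0.0, -0.1, -1.3]
grip_width: 54.7
finger_force: 7.0
```

```bash
cat > clipgo.py <<'E'
from plan import *
D=np.load("stand.npz");F=D["F"];O=D["O"]
a=np.radians(-3); zc=F[:,2]*np.cos(a)-F[:,1]*np.sin(a); yc=F[:,1]*np.cos(a)+F[:,2]*np.sin(a)
Rt=toolR(-zc,yc)
E
python3 - <<'E'
from clipgo import *
p,r,o=cur(); print(o["time"],p,o["tcp_rot"],o["contact_force"],o["grip_width"],o["finger_force"])
go(p,r,O+zc*237,Rt)
go(p,r,O+zc*203,Rt,"closer")
E
```

```text
7.45 [492.46037255 -63.94119639 306.2143604 ] [-3.08682961  0.63969283  2.88802269] [ 0.01560495 -0.14237454 -1.28389833] 54.681572451763444 6.992947608232498
 [ 0.081 -0.568 -0.151] [-0.0005 -0.001  -0.0002] rows>= 1
closer [ 0.079 -0.567  0.274] [-0.0005 -0.001  -0.0002] rows>= 2
```

Emit:
step_arm(series="-0.18 0.08 -0.57 -0.05 0 -0.001 0; -0.18 0.08 -0.57 0.125 0 -0.001 0; -0.18 0.08 -0.57 0.125 0 -0.001 0; -0.18 0.08 -0.57 0.125 0 -0.001 0; -0.18 0.08 -0.57 0.125 0 -0.001 0")

```text
time: 7.95
tool_pos: [480.6, -106.1, 296.2]
tcp_rot: [-3.086, 0.645, 2.894]
contact_force: [-0.1, -1.2, -1.3]
grip_width: 54.5
finger_force: 7.0
```

```bash
python3 - <<'E'
from clipgo import *
p,r,o=cur(); print(o["time"],p,o["tcp_rot"],o["contact_force"],o["grip_width"],o["finger_force"])
go(p,r,O+zc*203,Rt,"to203"); print("tcp in clip frame",(p-O)@F)
s=vision.capture("scene");t=vision.capture("top")
k=3.3
a=cv2.resize(s["frame"][120:240,150:270,::-1],(400,400),interpolation=cv2.INTER_CUBIC)
b=cv2.resize(t["frame"][140:260,250:370,::-1],(400,400),interpolation=cv2.INTER_CUBIC)
cv2.imwrite("pics/f.png",np.hstack([a,b]))
M=r.as_matrix()
for n,q in(("s",s),("t",t)):
  C=cloud(q); L=(C-O)@F; T=(C-p)@M; ok=(q["depth"]>0)&(np.abs(T[...,0])<25)&(abs(T[...,1])<45)
  # jaw points in tool frame: z from 70..122
  for lo,hi in((20,60),(75,100),(100,123)):
    m=ok&(T[...,2]>lo)&(T[...,2]<hi); m&=L[...,2]>72
    if m.sum()>4: print(n,lo,m.sum(),"tool x 5/50/95",np.round(np.percentile(T[m][:,0],[5,50,95]),1),"y",np.round(np.percentile(T[m][:,1],[2,50,98]),1), "standx",np.round(np.percentile(L[m][:,0],[5,50,95]),1))
  print(n,"exp nose",proj(q,[p+M@[0,0,110]]),"exp ears",proj(q,[O+36*zc]))
  for nm in("pliers_nose","clip_ears"):print(nm,[(round(o["p"],2),np.round(o["position"])) for o in models.pinpoint(q,nm)])
E
```

```text
7.95 [ 480.60314741 -106.09746865  296.16565375] [-3.08594354  0.64530135  2.89384647] [-0.14269704 -1.19130185 -1.2786673 ] 54.51122812203307 6.980174258351326
to203 [-0.004 -0.026  0.15 ] [-0.0001 -0.      0.0005] rows>= 1
tcp in clip frame [ -0.36239596  13.33736669 214.59570346]
s 20 176 tool x 5/50/95 [-5.6 -0.7  9. ] y [-20.4  -1.   22.2] standx [-9.3  0.3  5.2]
s 75 111 tool x 5/50/95 [ 1.   4.3 13.3] y [-24.4  12.9  28. ] standx [-13.7  -4.7  -1.4]
s 100 77 tool x 5/50/95 [ 3.3  5.9 15. ] y [-29.2  23.4  32.9] standx [-15.5  -6.4  -3.7]
s exp nose [[209.88299816 172.08691728]] exp ears [[208.16332606 198.99231813]]
pliers_nose [(0.98, array([353., 274.])), (0.68, array([280., 251.])), (0.62, array([210., 170.]))]
clip_ears [(0.43, array([209., 200.]))]
t 20 130 tool x 5/50/95 [-2.2  2.8 12.8] y [-21.   -1.6  17.3] standx [-13.2  -3.1   1.8]
t 75 72 tool x 5/50/95 [ 4.5  7.  18.4] y [-29.1 -16.6  26.4] standx [-18.8  -7.4  -4.9]
t 100 38 tool x 5/50/95 [ 6.1  8.9 21.8] y [-33.1  21.3  30.8] standx [-22.1  -9.3  -6.4]
t exp nose [[304.48512091 202.2609107 ]] exp ears [[307.99666479 191.15613002]]
pliers_nose [(0.8, array([188., 131.])), (0.63, array([301., 206.])), (0.53, array([248., 165.]))]
clip_ears [(0.47, array([308., 192.])), (0.29, array([396., 224.]))]
```

View pics/f.png

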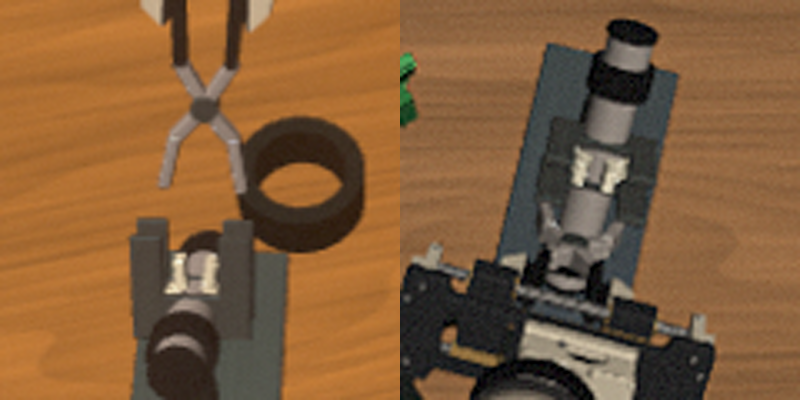

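The view shows the jaws above the slot (scene crop 205,150) and the clip ears at crop (195,272). The jaws seem to have sagged a few degrees toward the low end of the pole, so I'll quantify that.

```bash
cat > tilt.py <<'E'
from clipgo import *
def tilt(z0=48,z1=118):
  p,r,o=cur(); M=r.as_matrix()
  for n in("scene","top"):
    q=vision.capture(n); C=cloud(q); L=(C-O)@F; T=(C-p)@M
    m=(q["depth"]>0)&(np.abs(T[...,0])<25)&(abs(T[...,1])<45)&(L[...,2]>70)
    zz=np.arange(20,120,10); out=[]
    for z in zz:
        k=m&(T[...,2]>z)&(T[...,2]<z+10)
        out.append(np.round([*np.percentile(T[k][:,0],[10,30,50]),np.median(T[k][:,1])],1) if k.sum()>4 else None)
    for z,a in zip(zz,out): print(n,z,a)
  return p,r,o
E
python3 -c "
from tilt import *
p,r,o=tilt();print(o['joint_positions'])"
```

```text
scene 20 [-6.6 -4.4 -3.5  0.1]
scene 30 [-2.9 -1.1 -0.1 -8.1]
scene 40 [-2.4 -0.6  0.2  0.2]
scene 50 [-3.9 -2.4 -1.   1.9]
scene 60 [-2.  -0.2  0.6  2.1]
scene 70 [1.2 2.6 4.2 4.3]
scene 80 [ 1.7  3.1  3.9 16.1]
scene 90 [ 1.8  3.4  4.6 19.3]
scene 100 [ 3.8  4.6  5.9 21.9]
scene 110 [ 2.9  5.3  5.9 24.3]
top 20 [ -2.6  -1.6  -0.4 -13.3]
top 30 [-0.2  2.5  4.8 -1.4]
top 40 [ 0.7  1.9  3.  -1.6]
top 50 [-0.5  0.6  0.9 -0.1]
top 60 [0.4 1.3 5.5 0.5]
top 70 [5.3 6.3 9.2 9.5]
top 80 [ 4.5  5.8  7.3 -2.2]
top 90 [ 4.9  5.6  7.2 18.9]
top 100 [ 6.   7.   7.9 19.6]
top 110 [ 7.9  8.4  9.  25.6]
[-0.39669465 -0.092015    2.02253219  0.06213574  0.5648102  -1.74133435]
```

Emit:
step_arm(series="-0.18 -0.05 -0.025 0 0 -0.011 0; -0.18 -0.05 -0.025 0 0 -0.011 0; -0.18 -0.05 -0.025 0 0 -0.011 0; -0.18 -0.05 -0.025 0 0 -0.011 0")

```text
time: 8.75
tool_pos: [482.7, -110.0, 298.8]
tcp_rot: [-3.082, 0.714, 2.897]
contact_force: [-0.2, -1.1, -1.4]
grip_width: 54.4
finger_force: 7.0
```

```bash
cat > rel.py <<'E'
from clipgo import *
def rel(zmin=72):
  p,r,o=cur(); ax=-r.as_matrix()[:,2]
  print(o["time"],"tcp in stand",np.round((p-O)@F,1),"tool z axis in stand",np.round(F.T@ax,3),o["grip_width"],np.round(o["contact_force"],1))
  for n in("scene","top"):
    q=vision.capture(n); L=(cloud(q)-O)@F; ok=q["depth"]>0
    d=L[...,2]; X=L[...,0];Y=L[...,1]
    tip=ok&(abs(X)<30)&(abs(Y)<48)
    for lo,hi in[(76,90),(90,105),(105,120),(120,135),(135,150),(150,165),(165,180),(180,195)]:
      for s in(1,-1):
        k=tip&(d>lo)&(d<hi)&(np.sign(Y-5)==s)
        if k.sum()>6: print(n,lo,s,k.sum(),"x",np.round(np.percentile(X[k],[3,20,50,80,97]),1),"y",np.round(np.percentile(Y[k],[3,50,97]),1))
    for s in(1,-1):
      k=ok&(d>40)&(d<68)&(abs(Y)<46)&(X*s>5)&(X*s<30); print(n,"cheek",s,np.round(np.percentile(X[k],[1,3,20,50,80,97,99]),1))
E
python3 -c "
from rel import *
rel()"
```

```text
8.75 tcp in stand [  3.6  10.1 214.9] tool z axis in stand [-0.068  0.054  0.996] 54.41892616382069 [-0.2 -1.1 -1.4]
scene 90 1 27 x [-9.  -2.2  1.6  3.5  5.1] y [27.1 31.9 36.1]
scene 90 -1 19 x [-7.9  0.2  1.5  3.3  4.7] y [-25.5 -21.5 -18. ]
scene 105 1 27 x [-9.4  0.5  3.6  4.6  6.2] y [24.9 29.8 34.2]
scene 105 -1 25 x [-2.5  1.2  2.3  4.   5.3] y [-23.5 -18.  -13.6]
scene 120 1 34 x [-5.6  0.8  3.1  4.4  7.9] y [20.1 27.5 32.1]
scene 120 -1 29 x [-1.   2.   3.2  4.3  7. ] y [-20.  -14.9  -7.4]
scene 135 1 44 x [-7.2 -0.3  2.7  5.8  8.4] y [ 7.1 18.2 26.6]
scene 135 -1 39 x [-7.1  1.1  4.1  5.6  8.1] y [-13.   -5.    4.6]
scene 150 1 39 x [-3.7  3.4  6.3  8.2  9. ] y [ 5.2 12.  16.8]
scene 150 -1 18 x [ 3.2  4.7  6.9  9.  10.3] y [-2.3  1.4  4.8]
scene 165 1 37 x [-3.6  3.3  5.4  6.8  8.5] y [ 6.  16.9 25.9]
scene 165 -1 35 x [-2.6  2.8  5.   6.4  7.1] y [-8.4  0.1  4.7]
scene 180 1 33 x [-4.3  4.7  7.2  8.8 10.2] y [19.1 26.4 32. ]
scene 180 -1 36 x [-3.9  2.8  6.5  9.1 10.2] y [-13.   -5.9  -0.5]
scene cheek 1 [ 8.3 12.5 17.4 19.4 21.  22.5 23.4]
scene cheek -1 [-21.7 -20.2 -1
[... 347 characters left out ...]
[19.  27.4 30.6]
top 120 -1 21 x [-13.6  -8.9   1.2   2.2   3.5] y [-23.5 -19.6 -13. ]
top 135 1 34 x [-10.7  -7.6  -1.8   1.4   5. ] y [ 5.5 20.3 26.5]
top 135 -1 37 x [-11.2  -7.3  -1.4   0.9   3.9] y [-18.8 -11.4   0. ]
top 150 1 17 x [-8.1  1.8  4.7  5.9  7.1] y [ 5.7 10.2 15. ]
top 150 -1 14 x [-3.   3.5  5.   5.6  6. ] y [-5.5  0.3  4.9]
top 165 1 31 x [-8.8 -5.4 -0.4  3.   4.3] y [ 5.8 12.1 20.4]
top 165 -1 24 x [-7.7 -3.3  1.5  3.8  4.9] y [-6.2  1.2  4.5]
top 180 1 24 x [-8.  -3.9  2.8  6.   7.5] y [16.1 20.2 29.6]
top 180 -1 25 x [-5.7 -3.9  1.3  6.   7.3] y [-15.6  -5.1  -0.8]
top cheek 1 [ 7.7 10.  13.9 17.1 18.2 19.3 19.4]
top cheek -1 [-24.5 -22.9 -18.5 -16.8 -15.6  -6.4  -5.8]
```

Emit:
step_arm(series="-0.18 0.01 0 0 0 -0.006 0; -0.18 0.01 0 0 0 -0.006 0; -0.18 0.01 0 0 0 -0.006 0; -0.18 0.01 0 0 0 -0.006 0")

```text
time: 9.25
tool_pos: [482.2, -109.9, 298.3]
tcp_rot: [-3.08, 0.752, 2.9]
contact_force: [1.3, -0.7, -1.5]
grip_width: 54.0
finger_force: 7.0
```

```bash
python3 -c "
from rel import *
rel()
p,r,o=cur()
for d in(22,60): print(d,np.round(r.inv().apply(-zc*d)/80,3))
" | grep -v -- ' 1[356]. '
```

```text
9.25 tcp in stand [  2.9  10.1 214.8] tool z axis in stand [-0.106  0.054  0.993] 53.95518021136084 [ 1.3 -0.7 -1.5]
scene 90 1 28 x [-8.5  3.1  4.9  6.8  7.5] y [27.3 32.1 36.8]
scene 90 -1 19 x [-2.9  3.7  4.4  5.8  6.8] y [-26.4 -22.4 -17.7]
scene 105 1 26 x [-6.4  1.9  4.8  6.3  9.2] y [24.8 29.9 34.2]
scene 105 -1 26 x [-0.1  3.   4.7  7.1  8.2] y [-24.8 -19.5 -14.3]
scene 120 1 33 x [-5.3  2.   4.7  6.3  8.1] y [20.2 27.7 32.1]
scene 120 -1 30 x [2.3 4.2 5.7 7.5 9.2] y [-19.3 -14.4  -6.9]
scene 180 1 30 x [-6.9  5.3  6.7  9.  10.4] y [19.1 26.3 32. ]
scene 180 -1 34 x [-0.4  3.1  7.2  8.6 12. ] y [-13.   -6.9  -2. ]
scene cheek 1 [ 7.7 11.2 17.8 19.6 21.3 23.3 24.2]
scene cheek -1 [-21.9 -20.5 -16.8 -15.3 -13.4 -10.6  -7.3]
top 90 1 15 x [-12.7  -9.2   1.9   2.7   3.3] y [27.  32.5 34.7]
top 90 -1 7 x [-10.6  -2.5   1.5   3.4   4.1] y [-29.2 -27.6 -22.9]
top 105 1 14 x [-6.1 -3.4  2.6  4.1  4.7] y [23.9 30.2 33.2]
top 105 -1 14 x [-7.4 -2.   3.3  3.9  4.5] y [-27.  -23.8 -16.6]
top 120 1 27 x [-11.9  -6.6   1.5   3.1   5.2] y [20.7 27.5 30.6]
top 120 -1 27 x [-10.6  -5.    2.    4.2   4.9] y [-23.7 -18.3 -10.8]
top 180 1 21 x [-8.1 -3.1  2.9  5.8  7. ] y [15.9 20.3 29.7]
top 180 -1 24 x [-6.4 -2.3  2.   6.   7.5] y [-15.5  -5.   -1. ]
top cheek 1 [ 6.2  8.6 13.5 17.2 18.4 19.1 19.4]
top cheek -1 [-23.7 -22.2 -18.2 -16.8 -15.4  -6.5  -6.3]
22 [0.029 0.001 0.273]
60 [0.08  0.002 0.746]
```

Emit:
step_arm(series="-0.18 0 0 0 0 -0.003 0; -0.18 0.014 0 0.13 0 -0.003 0; -0.18 0.027 0 0.25 0 -0.003 0; -0.18 0.04 0 0.373 0 -0.003 0; -0.18 0.04 0 0.373 0 -0.003 0; -0.18 0.04 0 0.373 0 -0.003 0")

```text
time: 9.95
tool_pos: [499.0, -115.8, 273.6]
tcp_rot: [-3.08, 0.77, 2.902]
contact_force: [-0.5, -0.5, -1.5]
grip_width: 54.3
finger_force: 7.0
```

```bash
python3 -c "
from rel import *
rel()
p,r,o=cur()
for d in(10,35,38): print(d,np.round(r.inv().apply(-zc*d)/80,3))
s=vision.capture('scene');t=vision.capture('top')
a=cv2.resize(s['frame'][150:230,170:250,::-1],(400,400),interpolation=cv2.INTER_CUBIC)
b=cv2.resize(t['frame'][155:235,270:350,::-1],(400,400),interpolation=cv2.INTER_CUBIC)
cv2.imwrite('pics/g.png',np.hstack([a,b]))
" | grep -v -- ' 1[356]. '
```

```text
9.95 tcp in stand [  2.2   8.5 184.4] tool z axis in stand [-0.124  0.054  0.991] 54.32182373958481 [-0.5 -0.5 -1.5]
scene 76 1 29 x [-8.4  2.   5.6  7.4  8.9] y [24.1 29.4 32.9]
scene 76 -1 24 x [-0.6  4.4  6.4  8.1 10.1] y [-25.4 -20.1 -15.2]
scene 90 1 33 x [-5.9 -0.3  5.2  6.7  9. ] y [18.  26.6 30.9]
scene 90 -1 30 x [2.8 4.6 6.6 7.6 8.7] y [-20.4 -15.2  -8. ]
scene 105 1 40 x [-4.8  1.4  4.8  7.4  9. ] y [ 7.1 15.9 24.1]
scene 105 -1 36 x [-1.   2.8  5.2  6.8 11.6] y [-15.3  -5.6   4. ]
scene 120 -1 23 x [ 4.1  6.4  7.4 10.4 12.5] y [-2.7  2.   5. ]
scene 180 1 50 x [ 2.6  7.4 10.3 11.8 14.1] y [23.9 32.7 46.2]
scene 180 -1 41 x [ 4.3  7.3  9.5 11.7 14.1] y [-25.1 -12.6  -5.7]
scene cheek 1 [ 6.   6.7 17.4 19.5 21.3 23.2 23.7]
scene cheek -1 [-20.5 -19.1 -17.2 -15.  -13.3  -8.3  -6.6]
top 76 1 15 x [-9.2 -3.4  3.9  5.4  6.5] y [23.6 29.2 31.3]
top 76 -1 11 x [-9.3  3.2  4.5  5.7  5.7] y [-27.9 -24.1 -19.1]
top 90 1 23 x [-10.1  -4.4   3.4   4.9   5.7] y [18.  25.4 28.5]
top 90 -1 23 x [-8.8 -2.8  3.3  5.4  6.3] y [-25.4 -21.2 -14.2]
top 105 1 31 x [-7.1 -3.1  1.1  4.5  7.3] y [ 7.1 18.5 24.8]
top 105 -1 30 x [-6.7 -4.  -0.1  3.7  6.5] y [-20.  -11.9   0.2]
top 120 1 15 x [-7.8  4.   6.4  7.9  8.1] y [ 6.1  9.5 13.8]
top 120 -1 16 x [-4.7  5.1  6.7  7.   7.3] y [-7.  -0.5  4.6]
top 180 1 29 x [-4.7  7.   8.2  9.7 10.6] y [22.1 33.7 46. ]
top 180 -1 23 x [-0.1  5.9  7.3  9.2 10.5] y [-25.5 -12.6  -7.2]
top cheek 1 [ 5.5  6.5 13.4 17.1 18.5 19.7 19.8]
top cheek -1 [-23.9 -22.9 -20.5 -16.7 -14.6  -5.5  -5.4]
10 [0.016 0.    0.124]
35 [0.055 0.001 0.434]
38 [0.06  0.001 0.471]
```

View pics/g.png

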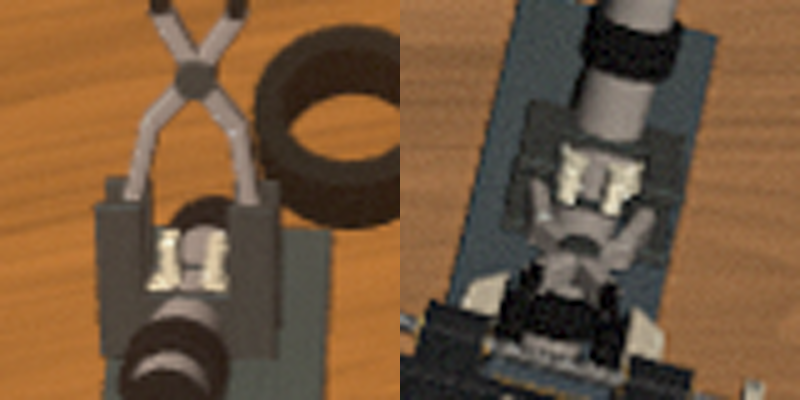

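The jaws sit centred over the slot between the cheek plates (scene crop 135–245, 190), astride the ears at (190,260). Going down.

Emit:
step_arm(series="-0.18 0.015 0 0.12 0 0 0; -0.18 0.03 0 0.24 0 0 0; -0.18 0.03 0 0.24 0 0 0; -0.18 0.03 0 0.24 0 0 0")

```text
time: 10.55
tool_pos: [509.3, -121.2, 265.4]
tcp_rot: [-3.084, 0.761, 2.901]
contact_force: [0.8, 0.2, -1.7]
grip_width: 54.2
finger_force: 7.0
```

Emit:
step_arm(series="-0.18 0.015 0 0.12 0 0 0; -0.18 0.03 0 0.23 0 0 0; -0.18 0.03 0 0.23 0 0 0; -0.18 0.03 0 0.23 0 0 0")

```text
time: 10.95
tool_pos: [518.8, -126.5, 258.6]
tcp_rot: [-3.089, 0.749, 2.9]
contact_force: [-0.3, 0.1, -1.3]
grip_width: 54.1
finger_force: 7.0
```

```bash
python3 -c "
from rel import *
rel()
s=vision.capture('scene');t=vision.capture('top')
a=cv2.resize(s['frame'][150:230,170:250,::-1],(400,400),interpolation=cv2.INTER_CUBIC)
b=cv2.resize(t['frame'][155:235,270:350,::-1],(400,400),interpolation=cv2.INTER_CUBIC)
cv2.imwrite('pics/k.png',np.hstack([a,b]))
" | grep -v -- ' 1[356]. '
```

```text
10.95 tcp in stand [ 10.7   3.1 159.3] tool z axis in stand [-0.104  0.046  0.994] 54.0665761992891 [-0.3  0.1 -1.3]
scene 76 1 37 x [-1.9  6.7 10.1 11.7 13.5] y [ 6.7 15.4 22.4]
scene 76 -1 36 x [ 5.9  7.8  9.7 11.6 13.2] y [-22.5 -13.   -3.8]
scene 90 1 21 x [ 2.   7.2 12.2 15.6 17.4] y [ 5.8  9.2 12.9]
scene 90 -1 36 x [ 9.9 12.2 14.1 15.1 16.7] y [-9.9 -2.1  4.6]
scene 105 1 26 x [ 5.5  9.  11.9 13.3 14.8] y [ 6.6 10.4 17.1]
scene 105 -1 44 x [ 1.8  9.3 11.8 14.3 15.8] y [-11.8  -2.9   4.8]
scene 120 1 33 x [ 3.1  9.9 12.8 14.8 17.8] y [10.8 19.3 25.5]
scene 120 -1 36 x [ 2.8  8.  12.6 14.7 16.2] y [-18.8 -11.4  -5.3]
scene 180 1 79 x [14.  16.6 18.  19.8 23.5] y [20.7 34.2 47.9]
scene 180 -1 96 x [ 3.2 15.9 18.  19.8 21.8] y [-38.6 -23.2 -11. ]
scene cheek 1 [ 6.   7.7 16.5 19.3 21.1 23.5 24. ]
scene cheek -1 [-20.6 -20.1 -17.7 -15.1 -13.3  -9.   -7.8]
top 76 1 26 x [-2.7 -0.4  4.6  8.3  9.3] y [ 9.6 16.3 21.9]
top 76 -1 30 x [-3.3 -0.1  5.4  8.3  9.9] y [-26.7 -20.4 -12.6]
top 90 1 11 x [ 1.   3.6  7.4  9.5 12.3] y [ 6.3  9.1 12.7]
top 90 -1 22 x [ 1.1  7.  11.8 12.6 13.1] y [-15.   -4.    4.6]
top 105 -1 46 x [-3.8  1.5  8.6 10.8 12.9] y [-11.5  -2.3   4.2]
top 120 -1 20 x [-0.   2.5  7.2 10.1 11.9] y [-15.  -10.   -6.3]
top 180 -1 42 x [ 7.7 14.8 16.7 17.5 18.3] y [-37.4 -24.  -12.4]
top cheek 1 [ 5.4  5.9 12.6 17.  18.4 19.3 19.9]
top cheek -1 [-24.6 -23.5 -20.1 -17.  -15.5  -5.6  -5.5]
```

View pics/k.png

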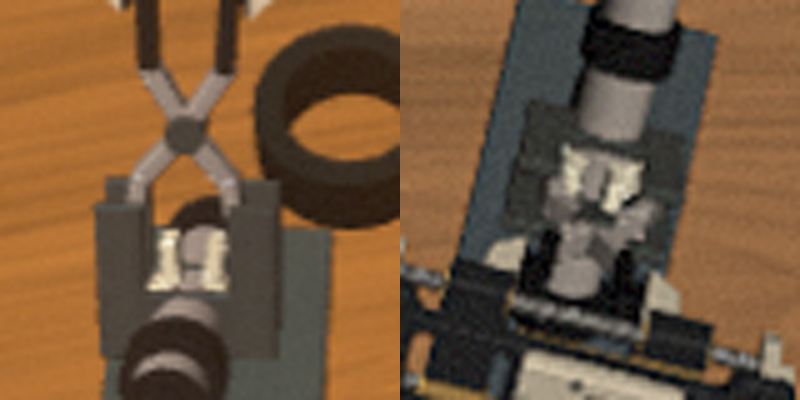

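```bash
python3 -c "
from clipgo import *
p,r,o=cur(); print(np.round(o['joint_positions'],3),p,o['tcp_rot'])"
```

```text
[-0.427  0.017  2.102  0.267  0.283 -1.964] [ 518.67431378 -126.2877934   258.99583222] [-3.08869174  0.75013818  2.90031517]
```

Joint 5 is at its 0.28 limit, because the sag compensation tilted the tool too far. I'll back up a little, turn the tool toward nominal, and use the low cheek plate to straighten the pliers in the grip.

Emit:
step_arm(series="-0.18 0 0 -0.12 0 0.005 0; -0.18 0 0 -0.12 0 0.01 0; -0.18 0 0 -0.12 0 0.01 0; -0.18 0 0 -0.12 0 0.01 0")

```text
time: 11.55
tool_pos: [512.6, -124.2, 266.0]
tcp_rot: [-3.092, 0.688, 2.896]
contact_force: [-0.4, 0.5, -0.4]
grip_width: 54.2
finger_force: 7.1
```

```bash
python3 -c "
from clipgo import *
p,r,o=cur(); print(np.round(o['joint_positions'],3),(p-O)@F,F.T@-r.as_matrix()[:,2],o['contact_force'],o['time'])
P=O+zc*162+F[:,0]*-3; P[:]+=F[:,1]*-1; go(p,r,P,Rt)"
```

```text
[-0.421  0.005  2.049  0.157  0.404 -1.85 ] [  9.82244127   3.75634716 169.15129991] [-0.04264007  0.04589762  0.99803569] [-0.40493017  0.45349324 -0.39289911] 11.55
 [0.164 0.051 0.083] [0.001  0.0068 0.0005] rows>= 1
```

Emit:
step_arm(series="-0.18 0.05 0.025 0.04 0 0.003 0; -0.18 0.1 0.05 0.08 0.0005 0.0068 0; -0.18 0.15 0.05 0.08 0.0005 0.0068 0; -0.18 0.17 0.05 0.08 0.0005 0.0068 0; -0.18 0.17 0.05 0.08 0.0005 0.0068 0; -0.18 0.17 0.05 0.08 0.0005 0.0068 0")

```text
time: 12.15
tool_pos: [507.1, -119.2, 252.1]
tcp_rot: [-3.09, 0.644, 2.893]
contact_force: [-0.7, -0.1, -1.3]
grip_width: 54.4
finger_force: 7.0
```

```bash
python3 -c "
from rel import *
rel()
p,r,o=cur(); print(np.round(o['joint_positions'],3))
P=O+zc*162+F[:,0]*3; P[:]+=F[:,1]*-1; go(p,r,P,Rt)
" | grep -v -- ' 1[356]. '
```

```text
12.15 tcp in stand [ -3.8   7.3 162. ] tool z axis in stand [0.001 0.049 0.999] 54.35908740462699 [-0.7 -0.1 -1.3]
scene 76 1 40 x [-6.5 -1.4  2.   3.6  5.5] y [10.4 20.6 28.5]
scene 76 -1 30 x [-1.2  0.5  2.2  4.4  5.5] y [-19.3 -11.6  -2.3]
scene 90 1 32 x [-5.4  0.4  4.3  6.3  9.1] y [ 5.6 11.6 17.6]
scene 90 -1 28 x [-11.4   2.5   4.1   6.5   8.1] y [-10.7  -1.5   3.7]
scene 105 1 34 x [-4.3  0.5  2.7  4.5  8.1] y [ 5.7 10.8 19.8]
scene 105 -1 29 x [-2.8  1.   3.9  6.2  7.9] y [-6.4  1.3  4. ]
scene 120 1 33 x [-1.8  1.7  3.3  4.9  6.3] y [13.1 20.6 29.7]
scene 120 -1 38 x [-7.9  0.2  2.7  4.3  7.3] y [-14.5  -6.1   0. ]
scene 180 1 66 x [3.  5.4 6.8 8.4 9.3] y [26.2 35.6 46.9]
scene 180 -1 87 x [-0.4  4.2  6.4  8.5 10.3] y [-35.5 -20.   -6.8]
scene cheek 1 [ 5.5  6.6 17.4 19.1 20.9 23.2 24. ]
scene cheek -1 [-20.4 -19.2 -17.  -14.7 -12.8  -7.1  -6.2]
top 76 1 29 x [-12.2  -7.3  -1.6   0.4   1.6] y [14.5 22.1 26.6]
top 76 -1 35 x [-11.3  -7.7  -1.9   0.9   2.9] y [-23.2 -17.5  -8.1]
top 90 1 19 x [-9.9 -6.1 -1.   4.2  5.2] y [ 5.3 13.4 18.3]
top 90 -1 15 x [-8.6 -4.7 -0.2  3.9  4.8] y [-13.1  -8.4   3.9]
top 105 1 17 x [-9.2 -1.7  1.3  3.   3.7] y [ 5.6  8.2 14.7]
top 105 -1 32 x [-14.5  -6.    0.7   2.5   5.2] y [-6.2  1.   4.7]
top 120 1 29 x [-10.6  -6.7  -2.3   2.3   3.1] y [ 8.4 14.  23.6]
top 120 -1 28 x [-10.   -6.   -1.9   1.3   2.3] y [-12.   -6.2  -0.4]
top 180 1 21 x [-2.2  3.6  5.2  6.1  6.5] y [23.7 30.8 35.7]
top 180 -1 29 x [0.2 4.  5.  5.8 6.5] y [-33.6 -19.2 -10. ]
top cheek 1 [ 5.6 10.2 13.9 17.1 18.2 19.1 19.3]
top cheek -1 [-24.2 -23.8 -20.3 -17.  -10.3  -6.4  -5.9]
[-0.404  0.022  2.049  0.102  0.428 -1.788]
 [-0.084  0.003  0.003] [ 0.0005 -0.0002  0.0004] rows>= 1
```

Emit:
step_arm(series="-0.18 -0.042 0 0 0 0 0; -0.18 -0.042 0 0.06 0 0 0; -0.18 -0.042 0 0.12 0 0 0; -0.18 -0.042 0 0.18 0 0 0; -0.18 -0.042 0 0.18 0 0 0; -0.18 -0.042 0 0.18 0 0 0")

```text
time: 12.85
tool_pos: [518.0, -122.7, 242.3]
tcp_rot: [-3.09, 0.644, 2.893]
contact_force: [-0.2, -0.6, -2.2]
grip_width: 54.4
finger_force: 7.0
```

```bash
python3 -c "
from rel import *
rel()
p,r,o=cur(); print(np.round(o['joint_positions'],3), o['moment'])
s=vision.capture('scene');t=vision.capture('top')
a=cv2.resize(s['frame'][150:230,170:250,::-1],(400,400),interpolation=cv2.INTER_CUBIC)
b=cv2.resize(t['frame'][155:235,270:350,::-1],(400,400),interpolation=cv2.INTER_CUBIC)
cv2.imwrite('pics/m.png',np.hstack([a,b]))
print(proj(s,[O+F[:,2]*z+p*0 for z in (26,36,88)]), proj(s,[p+r.apply([0,0,59]),p+r.apply([0,0,110])]),models.pinpoint(s,'pliers'),models.pinpoint(t,'pliers'),proj(t,[p+r.apply([0,0,59])]))
" | grep -v -- ' 1[356]. '
```

```text
12.85 tcp in stand [ -0.5   6.6 147.3] tool z axis in stand [0.002 0.049 0.999] 54.35308670289469 [-0.2 -0.6 -2.2]
scene 76 1 29 x [-2.9  2.9  7.7  9.6 11.1] y [ 5.9 11.  16.9]
scene 76 -1 27 x [-3.4  5.3  7.   9.5 11.9] y [-9.1 -1.5  3.6]
scene 90 1 31 x [-3.8  4.1  5.5  9.1 10.8] y [ 5.9 10.8 17.6]
scene 90 -1 32 x [-3.6  3.2  6.6  9.3 11.9] y [-8.1 -0.7  4.1]
scene 105 1 33 x [-1.4  3.2  5.9  7.6  9.7] y [12.2 20.3 27.8]
scene 105 -1 38 x [-4.6  3.5  6.   7.6  9.2] y [-15.2  -6.9   0.3]
scene 120 1 27 x [-5.3  7.2  8.6 10.3 12.2] y [20.8 25.7 29.2]
scene 120 -1 23 x [ 4.1  5.9  7.8  9.4 10.4] y [-14.3  -9.9  -7.4]
scene 180 1 51 x [-2.7  7.2  9.5 11.4 13.2] y [26.4 38.  47.3]
scene 180 -1 81 x [-4.6  6.9  9.8 11.5 12.7] y [-35.5 -21.5  -7.6]
scene cheek 1 [ 5.6  6.2 15.5 19.5 21.2 23.3 23.7]
scene cheek -1 [-20.7 -19.3 -16.9 -14.9 -13.3  -6.8  -6.2]
top 76 1 11 x [-5.  -1.3  2.6  5.5  7.8] y [ 7.1 13.9 16.2]
top 76 -1 22 x [-5.6  0.2  5.2  6.4  7.4] y [-14.6  -6.5   3.7]
top 90 1 17 x [-6.7  2.7  5.   6.8  8.2] y [ 5.3  7.9 12.5]
top 90 -1 28 x [-10.7  -5.2   3.5   5.8   7.5] y [-
[... 305 characters left out ...]
.2] y [22.8 28.5 36. ]
top 180 -1 24 x [-5.7 -4.3  0.   8.4  9.1] y [-21.8 -16.   -9.6]
top cheek 1 [ 5.5  5.9 12.1 17.  18.4 19.1 19.4]
top cheek -1 [-24.4 -23.3 -18.9 -16.9 -15.3  -6.   -5.4]
[-0.401  0.058  2.041  0.104  0.399 -1.789] [ 0.1647985   0.50840578 -0.03675302]
[[207.48896051 202.76210237]
 [207.38818387 198.95612051]
 [206.87270025 178.74153567]] [[208.43778068 178.46531974]
 [207.88375266 198.24875725]] [{'position': [282.8, 240.1], 'p': 0.93}, {'position': [359.5, 266.0], 'p': 0.85}, {'position': [207.0, 176.0], 'p': 0.76}] [{'position': [186.2, 123.9], 'p': 0.95}, {'position': [304.9, 199.5], 'p': 0.74}, {'position': [246.6, 162.6], 'p': 0.69}] [[306.31961233 199.79990811]]
```

View pics/m.png

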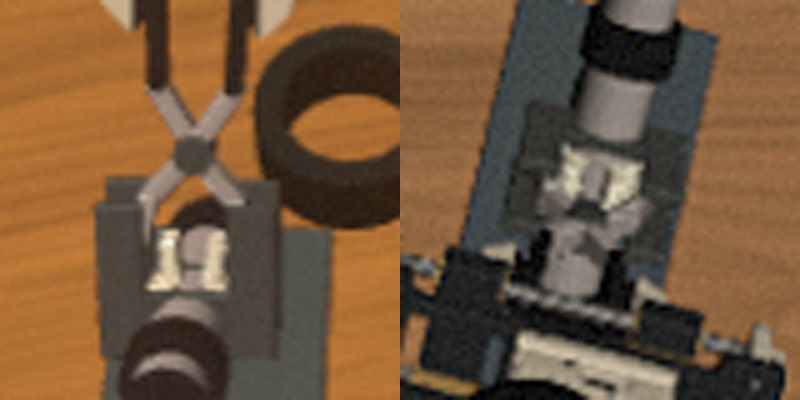

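The jaws are down in the slot astride the ears (scene crop ears 150–225, 260; pivot 195,152). Squeezing in stages.

Emit:
step_arm(series="-0.1 0 0 0 0 0 0; 0 0 0 0 0 0 0; 0.1 0 0 0 0 0 0; 0.13 0 0 0 0 0 0; 0.13 0 0 0 0 0 0; 0.13 0 0 0 0 0 0")

```text
time: 13.75
tool_pos: [518.1, -122.7, 242.8]
tcp_rot: [-3.09, 0.645, 2.893]
contact_force: [-0.2, 1.1, -1.0]
grip_width: 40.1
finger_force: 12.4
```

Emit:
step_arm(series="0.18 0 0 0 0 0 0; 0.22 0 0 0 0 0 0; 0.26 0 0 0 0 0 0; 0.28 0 0 0 0 0 0; 0.28 0 0 0 0 0 0; 0.28 0 0 0 0 0 0")

```text
time: 14.35
tool_pos: [518.7, -123.0, 245.3]
tcp_rot: [-3.089, 0.65, 2.894]
contact_force: [-13.6, 2.1, 16.1]
grip_width: 33.2
finger_force: 27.1
```

Emit:
step_arm(series="0.31 0 0 0 0 0 0; 0.34 0 0 0 0 0 0; 0.37 0 0 0 0 0 0; 0.4 0 0 0 0 0 0; 0.4 0 0 0 0 0 0; 0.4 0 0 0 0 0 0")

```text
time: 14.95
tool_pos: [519.3, -123.2, 246.7]
tcp_rot: [-3.088, 0.652, 2.894]
contact_force: [-16.3, 5.3, 22.1]
grip_width: 27.7
finger_force: 28.8
```

```bash
cat > ear.py <<'E'
from clipgo import *
def ear():
  p,r,o=cur(); print(o["time"],np.round((p-O)@F,1),o["grip_width"],o["finger_force"],np.round(o["contact_force"],1))
  for n in("scene","top"):
    q=vision.capture(n); L=(cloud(q)-O)@F; f=q["frame"].astype(int)
    m=(q["depth"]>0)&(abs(L[...,0])<11)&(abs(L[...,1])<25)&(L[...,2]>28)&(L[...,2]<46)&(f.min(-1)>130)
    print(n,m.sum(),np.round(np.percentile(L[m][:,1],[2,10,90,98]),1), np.histogram(L[m][:,1],np.arange(-24,25,4))[0])
E
python3 -c "
from ear import *
ear()"
```

```text
14.95 [  3.2   6.5 150. ] 27.725232522188357 28.799744183197618 [-16.3   5.3  22.1]
scene 45 [-18.8  -9.5   4.7   5. ] [ 0  2  0  6 14  5 12  6  0  0  0  0]
top 32 [-12.6 -11.2   3.    4.4] [0 0 2 8 7 5 9 1 0 0 0 0]
```

Emit:
step_arm(series="0.42 0 0 0 0 0 0; 0.44 0 0 0 0 0 0; 0.46 0 0 0 0 0 0; 0.46 0 0 0 0 0 0; 0.46 0 0 0 0 0 0")

```text
time: 15.55
tool_pos: [519.3, -123.2, 246.8]
tcp_rot: [-3.088, 0.653, 2.894]
contact_force: [-16.3, 5.6, 21.4]
grip_width: 27.4
finger_force: 30.0
```

Emit:
step_arm(series="0.3 0 0 0 0 0 0; 0.15 0 0 0 0 0 0; 0 0 0 0 0 0 0; -0.1 0 0 0 0 0 0; -0.18 0 0 0 0 0 0; -0.18 0 0 0 0 0 0; -0.18 0 0 0 0 0 0")

```text
time: 16.25
tool_pos: [518.1, -122.7, 242.4]
tcp_rot: [-3.09, 0.644, 2.893]
contact_force: [-0.0, 0.4, -2.3]
grip_width: 54.0
finger_force: 7.0
```

```bash
python3 -c "
from ear import *
ear()
from rel import *
rel()" | grep -v -- ' 1[356]. '
```

```text
16.25 [ -0.4   6.6 147.4] 53.98491986306368 6.994360685348511 [-0.   0.4 -2.3]
top 43 [-11.9 -10.1   5.3   6.7] [ 0  0  1  9 11  1 14  7  0  0  0  0]
16.35 tcp in stand [ -0.4   6.6 147.5] tool z axis in stand [0.001 0.049 0.999] 54.33474576839713 [ 0.   0.8 -0.5]
scene 76 1 29 x [-6.6  2.9  5.8  7.9 10.5] y [ 5.7 10.6 16.6]
scene 76 -1 28 x [ 0.1  4.7  6.6  9.3 10.6] y [-11.5  -1.6   3.7]
scene 90 1 31 x [-0.3  2.9  4.9  7.7  9.5] y [ 5.9 10.9 18. ]
scene 90 -1 33 x [1.3 3.6 6.3 7.6 8.4] y [-8.1 -0.9  3.7]
scene 105 1 33 x [-5.3  2.8  5.5  7.3  9.2] y [10.4 20.  27.5]
scene 105 -1 38 x [-4.8  1.1  5.6  7.3  9.2] y [-14.8  -7.4   0.1]
scene 120 1 23 x [-6.9  7.1  8.5  9.8 11.2] y [20.6 25.4 28.8]
scene 120 -1 29 x [ 3.   5.7  7.2  9.4 11.5] y [-16.7 -12.1  -7.4]
scene 180 1 52 x [-1.2  6.   9.2 10.8 13.1] y [26.4 38.9 47.2]
scene 180 -1 90 x [-2.1  7.2  9.8 11.2 13.1] y [-35.5 -21.7  -7.5]
scene cheek 1 [ 5.4  6.6 16.8 19.3 21.2 23.5 24.7]
scene cheek -1 [-20.7 -19.8 -16.7 -14.6 -13.3  -6.2  -6.2]
top 76 -1 20 x [-8.6 -3.8  2.6  5.6  6.5] y [-16.   -9.9   2.3]
top 90 1 17 x [-4.4  2.9  4.1  6.1  6.8] y [ 5.2  7.7 13.5]
top 90 -1 31 x [-13.3  -3.7   2.8   5.1   7.1] y [-7.6  0.5  4.4]
top 105 1 27 x [-8.  -4.   0.4  3.9  5.1] y [ 7.7 13.5 22.9]
top 105 -1 26 x [-8.4 -5.6  0.   3.6  5.2] y [-13.4  -5.9  -0.3]
top 120 1 13 x [-5.   1.3  5.8  7.3  7.5] y [16.8 21.1 25.9]
top 120 -1 13 x [-4.2  0.3  5.8  6.6  7.5] y [-17.9 -12.5  -8.4]
top 180 1 18 x [-5.7 -4.2 -1.3  3.1  9.5] y [24.4 28.8 36. ]
top 180 -1 25 x [-5.2 -3.6  0.5  8.5 10.1] y [-22.  -15.   -9.5]
top cheek 1 [ 6.   6.8 12.9 16.9 18.1 19.2 19.4]
top cheek -1 [-24.6 -23.6 -19.  -16.7 -10.9  -6.   -5.5]
```

The ears now span about 16–18 mm with the jaws released, so the clip has snapped shut. I'll retreat along the ear axis and verify.

Emit:
step_arm(series="-0.18 0 0 -0.15 0 0 0; -0.18 0 0 -0.4 0 0 0; -0.18 0 0 -0.7 0 0 0; -0.18 0 0 -1 0 0 0; -0.18 0 0 -1 0 0 0; -0.18 0 0 -1 0 0 0")

```text
time: 17.05
tool_pos: [472.5, -106.9, 307.2]
tcp_rot: [-3.09, 0.646, 2.893]
contact_force: [-0.5, 0.4, -1.9]
grip_width: 54.8
finger_force: 7.0
```

```bash
python3 -c "
from ear import *
ear()
s=vision.capture('scene');t=vision.capture('top')
a=cv2.resize(s['frame'][140:240,160:260,::-1],(400,400),interpolation=cv2.INTER_CUBIC)
b=cv2.resize(t['frame'][155:235,270:350,::-1],(400,400),interpolation=cv2.INTER_CUBIC)
cv2.imwrite('pics/n.png',np.hstack([a,b]))
p,r,o=cur()
yaw=np.radians(9.5); Rv=toolR([0,0,-1],[-np.sin(yaw),np.cos(yaw),0])
p,r=go(p,r,np.array([637.,170,290]),r,'tr')
p,r=go(p,r,np.array([637.,170,290]),Rv,'turn')
"
```

```text
17.05 [1.00e-01 1.05e+01 2.28e+02] 54.84597689656903 7.0013440400362015 [-0.5  0.4 -1.9]
scene 45 [-9.4 -7.6  6.9  7.4] [ 0  0  0  4 14  4  8 14  1  0  0  0]
top 43 [-12.   -9.7   5.6   6.6] [ 0  0  1  9 12  1 12  8  0  0  0  0]
tr [-0.205  1.     0.164] [0. 0. 0.] rows>= 2
tr [-0.205  1.     0.164] [0. 0. 0.] rows>= 2
tr [-0.205  1.     0.164] [0. 0. 0.] rows>= 2
tr [-0.184  0.899  0.148] [0. 0. 0.] rows>= 2
turn [-0. -0.  0.] [-0.0289  0.0992 -0.0663] rows>= 6
```

View pics/n.png

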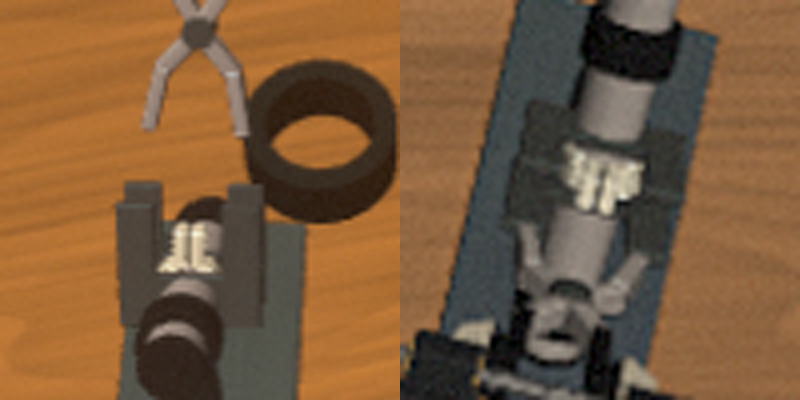

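The clip ears now stand close together and parallel (scene crop 190,250; top crop 600,175), so it is shut. Carrying the pliers back to the rack.

Emit:
step_arm(series="-0.18 -0.1 0.5 0.08 0 0 0; -0.18 -0.2 1 0.16 0 0 0; -0.18 -0.2 1 0.16 0 0 0")

```text
time: 17.55
tool_pos: [516.1, -31.6, 301.6]
tcp_rot: [-3.092, 0.644, 2.897]
contact_force: [0.4, -0.3, -1.5]
grip_width: 54.4
finger_force: 7.0
```

Emit:
step_arm(series="-0.18 -0.1 0.5 0.08 0 0 0; -0.18 -0.2 1 0.16 0 0 0; -0.18 -0.2 1 0.16 0 0 0")

```text
time: 17.85
tool_pos: [557.8, 38.8, 297.5]
tcp_rot: [-3.091, 0.643, 2.897]
contact_force: [-0.7, -0.2, -1.7]
grip_width: 54.2
finger_force: 7.4
```

Emit:
step_arm(series="-0.18 -0.1 0.5 0.08 0 0 0; -0.18 -0.2 1 0.16 0 0 0; -0.18 -0.2 1 0.16 0 0 0")

```text
time: 18.15
tool_pos: [599.4, 109.4, 293.3]
tcp_rot: [-3.09, 0.643, 2.896]
contact_force: [-0.2, -0.8, -0.9]
grip_width: 54.1
finger_force: 7.4
```

Emit:
step_arm(series="-0.18 -0.1 0.5 0.08 -0.014 0.05 -0.033; -0.18 -0.18 0.9 0.15 -0.0289 0.0992 -0.0663; -0.18 -0.18 0.9 0.15 -0.0289 0.0992 -0.0663; -0.18 -0.18 0.9 0.15 -0.0289 0.0992 -0.0663; -0.18 -0.18 0.9 0.15 -0.0289 0.0992 -0.0663; -0.18 -0.18 0.9 0.15 -0.0289 0.0992 -0.0663; -0.18 -0.18 0.9 0.15 -0.0289 0.0992 -0.0663; -0.18 -0.18 0.9 0.15 -0.0289 0.0992 -0.0663")

```text
time: 18.95
tool_pos: [635.1, 170.3, 290.7]
tcp_rot: [-3.14, 0.003, -2.977]
contact_force: [0.8, -0.2, -1.0]
grip_width: 54.3
finger_force: 7.0
```

```bash
cat > rk.py <<'E'
from plan import *
yaw=np.radians(9.5); Rr=np.array([[np.cos(yaw),-np.sin(yaw),0],[np.sin(yaw),np.cos(yaw),0],[0,0,1]]); RO=np.array([637.5,171.3,0])
Rv=toolR([0,0,-1],Rr[:,1])
def rk(bands,zr=True):
  p,r,o=cur(); print(o["time"],p,o["tcp_rot"],o["grip_width"],np.round(o["contact_force"],1),"rack frame",np.round((p-RO)@Rr,1))
  for n in("scene","top"):
    q=vision.capture(n); L=(cloud(q)-RO)@Rr; ok=(q["depth"]>0)
    X,Y,Z=L[...,0],L[...,1],L[...,2]
    k=ok&(abs(X)<45)&(abs(Y)<70)&(Z>54)&(Z<63); f=q["frame"].astype(int); k&=(f[...,0]-f[...,2]>40)&(f[...,0]>110)
    if k.sum()>30: print(n,"rack top",k.sum(),cv2.minAreaRect(L[k][:,:2].astype(np.float32)))
    for lo,hi in bands:
      for s in(1,-1):
        k=ok&(abs(X)<30)&(abs(Y)<45)&(Z>lo)&(Z<hi)&(np.sign(Y)==s)
        if k.sum()>5: print(n,lo,s,k.sum(),"x",np.round(np.percentile(X[k],[3,20,50,80,97]),1),"y",np.round(np.percentile(Y[k],[3,50,97]),1))
E
python3 -c "
from rk import *
p,r,o=cur(); go(p,r,np.array([637.,170,216]),Rv)
z=p[2]-121; rk([(z,z+15),(z+15,z+30),(z+30,z+45),(z+45,z+60),(z+75,z+90),(z+90,z+105)])"
```

```text
[-0.02  -0.007  0.934] [-0.0003  0.0004 -0.0002] rows>= 2
18.95 [635.12162648 170.34763443 290.69226411] [-3.13993369e+00  2.68072739e-03 -2.97692100e+00] 54.30526402162967 [ 0.8 -0.2 -1. ] rack frame [ -2.5  -0.5 290.7]
scene rack top 525 ((1.6990432739257812, -0.07785415649414062), (60.981849670410156, 115.20719146728516), 0.5279260873794556)
scene 214.6922641107838 -1 9 x [-29.8 -28.9 -28.3 -25.5 -22.5] y [-18.3 -11.8  -4.8]
scene 244.6922641107838 1 24 x [-24.  -21.2 -19.3 -17.  -14.1] y [ 1.8  7.2 16.8]
scene 259.6922641107838 1 18 x [-20.8 -19.1 -14.7 -11.5  -7.6] y [ 9.9 13.4 18.7]
top rack top 217 ((-0.9688186645507812, 1.0039253234863281), (59.515140533447266, 112.17440795898438), 0.7037836909294128)
top 259.6922641107838 1 19 x [-29.8 -29.1 -26.6 -19.7 -13.3] y [12.4 14.1 21.4]
```

```bash
cat > ang.py <<'E'
from plan import *
def ang():
  p,r,o=cur(); M=r.as_matrix()
  for n in("scene","top"):
    q=vision.capture(n); T=(cloud(q)-p)@M; z=cloud(q)[...,2]
    m=(q["depth"]>0)&(abs(T[...,1])<45)&(np.hypot(T[...,0],T[...,2]+19)<150)&(np.hypot(T[...,0],T[...,2]+19)>33)&(T[...,2]>8)&(z>85)&(T[...,0]<120)
    X=T[m][:,0];Z=T[m][:,2]+19; rr=np.hypot(X,Z); a=np.degrees(np.arctan2(X,Z))
    for lo in range(30,150,15):
      k=(rr>lo)&(rr<lo+15)
      if k.sum()>5: print(n,lo,k.sum(),"angle",np.round(np.percentile(a[k],[5,50,95]),1),"y",np.round(np.percentile(T[m][k,1],[3,97]),1))
E
python3 -c "
from ang import *
ang()"
```

```text
scene 30 12 angle [ 7.9 12.4 19.5] y [13.1 18.2]
scene 45 24 angle [13.7 17.6 22.3] y [ 6.7 15.3]
scene 60 21 angle [13.2 15.6 19.1] y [-9.8  7.4]
scene 75 32 angle [13.1 16.5 23.5] y [-15.1   6.8]
scene 90 50 angle [16.3 19.4 24.2] y [-26.4  21.8]
scene 105 34 angle [16.  18.6 24.3] y [-28.8  24.2]
scene 120 32 angle [16.3 19.  23.3] y [-32.8  24.4]
scene 135 17 angle [16.6 18.6 23.3] y [-33.6  26.3]
top 30 14 angle [16.1 33.  37.2] y [14.2 22.3]
top 45 21 angle [18.6 29.1 33.3] y [12.3 21.5]
top 90 6 angle [18.1 21.8 24.1] y [-24.9 -21.3]
top 105 23 angle [16.8 24.  26.1] y [-27.7 -20.8]
top 120 21 angle [19.1 24.6 25.8] y [-30.5 -21.4]
top 135 12 angle [18.9 23.9 25.5] y [-32.  -24.1]
```

Emit:
step_arm(series="-0.18 0 0 0 0 -0.004 0; -0.18 0 0 0 0 -0.008 0; -0.18 0 0 0 0 -0.013 0; -0.18 0 0 0 0 -0.018 0; -0.18 0 0 0 0 -0.023 0; -0.18 0 0 0 0 -0.028 0; -0.18 0 0 0 0 -0.033 0; -0.18 0 0 0 0 -0.038 0; -0.18 0 0 0 0 -0.043 0; -0.18 0 0 0 0 -0.048 0; -0.18 0 0 0 0 -0.052 0; -0.18 0 0 0 0 -0.055 0; -0.18 0 0 0 0 -0.057 0; -0.18 0 0 0 0 -0.057 0; -0.18 0 0 0 0 -0.057 0")

```text
time: 20.65
tool_pos: [635.5, 170.6, 291.2]
tcp_rot: [-3.14, 0.36, -2.975]
contact_force: [0.3, 0.6, -0.8]
grip_width: 54.2
finger_force: 7.0
```

```bash
python3 -c "
from rk import *
rk([(z,z+15) for z in range(165,320,15)])"
```

```text
20.65 [635.52320598 170.57076564 291.18549968] [-3.14017869  0.35975104 -2.97512317] 54.22300875668636 [ 0.3  0.6 -0.8] rack frame [ -2.1  -0.4 291.2]
scene rack top 539 ((1.5219249725341797, -0.07988357543945312), (61.27640151977539, 114.10398864746094), 0.3747306764125824)
scene 165 1 17 x [-11.3  -6.1  -0.8   0.6   1.6] y [20.7 22.4 29.5]
scene 165 -1 29 x [-15.5 -10.6  -3.8  -0.1   1. ] y [-33.6 -31.2 -26. ]
scene 180 1 16 x [-11.1  -7.2  -0.4   0.5   1.6] y [17.6 20.  25.7]
scene 180 -1 28 x [-14.4 -11.9  -7.2  -0.5   0.2] y [-31.1 -29.1 -23.7]
scene 195 1 22 x [-10.4  -2.7  -1.8   0.2   1. ] y [11.3 19.8 23.9]
scene 195 -1 43 x [-15.2 -11.7  -4.9  -0.9   0.9] y [-27.9 -24.5 -11.9]
scene 210 1 12 x [-6.4 -3.7 -1.6  0.4  1.2] y [ 0.7 10.6 18.1]
scene 210 -1 49 x [-15.3 -11.8  -7.1  -2.9   0.6] y [-22.3 -14.6  -3.7]
scene 225 1 18 x [-15.   -4.9  -0.3   0.4   1.9] y [0.1 2.8 7.2]
scene 225 -1 29 x [-15.2  -8.6  -1.8   0.9   1.9] y [-11.8  -7.8  -0.6]
scene 240 1 44 x [-14.5 -11.3  -5.9  -2.7  -1.8] y [ 0.7  6.8 14.4]
scene 240 -1 20 x [-10.   -3.9  -3.   -1.5  -0.9] y [-17.1 -10.4  -1. ]
scene 255 1 35 x [-16.2 -13.   -7.7  -1.5   0.6] y [ 9.1 13.2 21.5]
scene 255 -1 24 x [-13.  -10.   -4.5  -1.4  -0.4] y [-24.5 -22.4 -14.5]
scene 270 1 31 x [-14.9 -12.2  -3.5  -1.   -0.1] y [13.1 14.6 21.8]
scene 270 -1 12 x [-7.2 -2.  -1.  -0.2  0.2] y [-23.7 -20.1 -16. ]
scene 285 1 43 x [-15.8 -10.4  -1.8   1.1   7.9] y [13.2 16.5 29.7]
scene 285 -1 16 x [-2.1 -1.5 -0.6  5.8  7.4] y [-33.9 -21.  -15.9]
scene 300 1 79 x [-15.5  -6.1   1.    4.1   5.6] y [14. 26. 40.]
scene 300 -1 64 x [-17.4  -1.6   0.9   3.7   6.3] y [-44.8 -36.2 -18.3]
scene 315 1 105 x [-16.1  -9.8  -3.9  -0.4   1.2] y [14.9 25.  42.3]
scene 315 -1 82 x [-15.3  -5.3  -2.7  -1.    0.3] y [-44.2 -30.8 -17.4]
top rack top 126 ((-4.57568359375, -34.9068603515625), (51.608619689941406, 40.35026168823242), 0.3734291195869446)
```

```bash
python3 -c "
from rk import *
p,r,o=cur(); P=p+Rr@[8,2,0]
p,r=go(p,r,P,r,'xy'); go(p,r,P-[0,0,50],r,'50');go(p,r,P-[0,0,80],r,'80')
q=vision.capture('scene'); L=(cloud(q)-RO)@Rr
k=(q['depth']>0)&(abs(L[...,0]+7)<14)&(abs(L[...,1])<42)&(L[...,2]>100)&(L[...,2]<180)
print(np.percentile(L[k][:,2],[0,1,2,5,10]))"
```

```text
xy [-0.094  0.025  0.035] [0. 0. 0.] rows>= 1
50 [0.22  0.001 0.585] [0. 0. 0.] rows>= 1
80 [0.352 0.001 0.936] [0. 0. 0.] rows>= 2
[160.08707278 162.10167455 164.11627632 165.23669511 166.46749771]
```

Emit:
step_arm(series="-0.18 -0.05 0.012 0.018 0 0 0; -0.18 -0.094 0.025 0.035 0 0 0; -0.18 0 0.025 0.28 0 0 0; -0.18 0.09 0.025 0.52 0 0 0; -0.18 0.17 0.025 0.74 0 0 0; -0.18 0.258 0.026 0.971 0 0 0; -0.18 0.258 0.026 0.971 0 0 0; -0.18 0.258 0.026 0.971 0 0 0")

```text
time: 21.6
tool_pos: [643.6, 173.9, 211.3]
tcp_rot: [-3.14, 0.36, -2.975]
contact_force: [0.5, 0.1, -0.9]
grip_width: 54.4
finger_force: 7.0
```

```bash
python3 -c "
from rk import *
rk([(z,z+12) for z in range(66,160,12)])
p,r,o=cur(); go(p,r,p-[0,0,40],r,'40')"
```

```text
21.6 [643.56317191 173.88878473 211.28861329] [-3.14022197  0.35971925 -2.97518503] 54.412506242094864 [ 0.5  0.1 -0.9] rack frame [  6.4   1.6 211.3]
scene rack top 438 ((2.130849838256836, -0.35973358154296875), (61.7368278503418, 114.48912811279297), 1.6832178831100464)
scene 78 -1 10 x [-7.  -2.   5.3  8.7  9.4] y [-31.8 -30.5 -25.5]
scene 90 1 9 x [-3.   0.7  7.8  8.9  9.3] y [22.7 23.5 28. ]
scene 90 -1 18 x [-7.3 -3.4  3.9  8.3  9.9] y [-30.9 -29.3 -22.2]
scene 102 1 10 x [-0.9  3.5  7.2  8.8  9.3] y [19.6 21.3 26.3]
scene 102 -1 23 x [-6.  -2.7  4.2  8.4  9.8] y [-29.9 -26.6 -18.6]
scene 114 1 10 x [-3.2  5.   7.3  8.5 10. ] y [14.4 21.7 25.4]
scene 114 -1 25 x [-6.2 -3.6  5.1  7.4  9.4] y [-26.7 -24.2 -18.1]
scene 126 1 16 x [-1.8  2.4  6.4  7.1  8.2] y [ 6.5 18.  24.5]
scene 126 -1 33 x [-4.8 -2.7  2.5  5.8  7.8] y [-23.5 -17.4  -7.9]
scene 138 1 6 x [ 8.1  9.4  9.8 10.  10. ] y [1.9 4.2 8.4]
scene 138 -1 26 x [-6.8 -4.   1.8  8.2 10.2] y [-13.4  -8.8  -0.5]
scene 150 1 20 x [-7.  -0.5  5.4  8.5  9.7] y [0.7 3.1 8.6]
scene 150 -1 14 x [ 2.5  5.4  7.4  9.4 10.3] y [-9.9 -6.1 -0.9]
top rack top 70 ((-16.589738845825195, -46.76457977294922), (23.02950668334961, 36.58900833129883), 65.0466537475586)
40 [0.177 0.001 0.468] [0. 0. 0.] rows>= 1
```

Emit:
step_arm(series="-0.18 0.06 0.005 0.15 0 0 0; -0.18 0.12 0.01 0.31 0 0 0; -0.18 0.177 0.01 0.468 0 0 0; -0.18 0.177 0.01 0.468 0 0 0; -0.18 0.177 0.01 0.468 0 0 0")

```text
time: 22.2
tool_pos: [643.6, 174.6, 172.3]
tcp_rot: [-3.14, 0.361, -2.975]
contact_force: [0.5, -0.1, -0.5]
grip_width: 54.3
finger_force: 7.0
```

Emit:
step_arm(series="-0.18 0.031 0 0.082 0 0 0; -0.18 0.062 0 0.164 0 0 0; -0.18 0.093 0 0.246 0 0 0; -0.18 0.115 0 0.304 0 0 0; -0.18 0.115 0 0.304 0 0 0; -0.18 0.115 0 0.304 0 0 0")

```text
time: 22.8
tool_pos: [643.0, 174.5, 144.9]
tcp_rot: [-3.14, 0.36, -2.975]
contact_force: [0.3, 0.7, -1.6]
grip_width: 54.3
finger_force: 7.0
```

Emit:
step_arm(series="-0.18 0.011 0 0.03 0 0 0; -0.18 0.022 0 0.06 0 0 0; -0.18 0.022 0 0.06 0 0 0; -0.18 0.022 0 0.06 0 0 0")

```text
time: 23.2
tool_pos: [642.9, 174.5, 139.9]
tcp_rot: [-3.14, 0.36, -2.975]
contact_force: [1.2, 0.6, -0.8]
grip_width: 54.3
finger_force: 7.0
```

Emit:
step_arm(series="-0.18 0.009 0 0.023 0 0 0; -0.18 0.009 0 0.023 0 0 0; -0.18 0.018 0 0.047 0 0 0; -0.18 0.018 0 0.047 0 0 0")

```text
time: 23.6
tool_pos: [644.2, 174.7, 137.5]
tcp_rot: [-3.14, 0.364, -2.975]
contact_force: [-0.8, 0.5, 4.8]
grip_width: 54.6
finger_force: 8.3
```

Emit:
step_arm(series="-0.25 0 0 0 0 0 0; -0.32 0 0 0 0 0 0; -0.4 0 0 0 0 0 0; -0.6 0 0 0 0 0 0; -1 0 0 0 0 0 0; -1 0 0 0 0 0 0; -1 0 0 0 0 0 0; -1 0 0 0 0 0 0")

```text
time: 24.4
tool_pos: [642.9, 174.4, 135.9]
tcp_rot: [-3.14, 0.36, -2.975]
contact_force: [-0.1, 0.4, -0.4]
grip_width: 91.4
finger_force: 0.0
```

```bash
python3 -c "
from rk import *
rk([(z,z+12) for z in range(66,185,12)])"
```

```text
24.4 [642.92077849 174.44819375 135.87711642] [-3.14014464  0.35971406 -2.97512816] 91.37866388880865 [-0.1  0.4 -0.4] rack frame [  5.9   2.2 135.9]
scene rack top 431 ((1.7053794860839844, -0.47129058837890625), (60.97138595581055, 114.57149505615234), 0.5546635389328003)
scene 66 1 6 x [5.5 6.  6.7 7.7 9. ] y [ 0.7  4.9 10.1]
scene 66 -1 18 x [-7.3 -3.2  1.6  7.1  8.5] y [-13.9  -8.   -3.9]
scene 78 1 24 x [-8.9 -5.6  1.8  5.7  6.8] y [ 0.6  4.5 11.4]
scene 78 -1 15 x [-7.4 -0.2  3.9  5.3  7.3] y [-10.3  -2.9  -0.2]
scene 90 1 25 x [-7.8 -3.3  1.1  3.   4.3] y [ 5.7 10.9 18.2]
scene 90 -1 11 x [-8.8 -0.2  3.6  4.3  4.4] y [-19.8 -10.2  -5.8]
scene 102 1 23 x [-8.4 -6.   1.3  3.7  5.2] y [12.8 17.1 24.8]
scene 102 -1 14 x [-8.2 -3.8  1.9  5.6  6.6] y [-23.6 -22.2 -15.1]
scene 114 1 20 x [-10.6  -6.5  -0.1   5.3   6.1] y [17.2 18.3 23.7]
scene 114 -1 15 x [-10.7  -6.8   1.6   5.2   6. ] y [-23.9 -23.5 -18.2]
scene 126 1 20 x [-10.7  -6.7  -0.3   5.2   6.5] y [18.  19.8 24. ]
scene 126 -1 9 x [-4.2  2.6  4.7  5.6  6.1] y [-25.1 -21.8 -18.1]
scene 138 1 22 x [-9.4 -5.9  2.9  5.6  6.8] y [18.7 20.9 30.6]
scene 138 -1 16 x [-7.1 -2.1  3.8  5.9  7.3] y [-29.4 -28.  -18.5]
scene 150 1 27 x [-10.9  -8.    1.6   5.    6.6] y [19.4 21.4 31.3]
scene 150 -1 22 x [-9.2 -5.   1.9  6.3  6.8] y [-29.8 -28.3 -20.9]
scene 162 1 38 x [-11.3  -7.5  -1.    4.3   7.2] y [21.3 24.3 30.9]
scene 162 -1 38 x [-11.4  -7.7  -0.1   4.5   6.4] y [-44.8 -26.2 -19.3]
scene 174 -1 7 x [-4.3 -2.8 -0.4  2.5  4.6] y [-27.  -22.3 -20.6]
```

Emit:
step_arm(series="-1 0 0 -0.15 0 0 0; -1 0 0 -0.4 0 0 0; -1 0 0 -0.7 0 0 0; -1 0 0 -1 0 0 0; -1 0 0 -1 0 0 0; -1 0 0 -1 0 0 0")

```text
time: 25.1
tool_pos: [615.1, 170.0, 211.6]
tcp_rot: [-3.14, 0.361, -2.975]
contact_force: [-1.1, 0.1, -0.3]
grip_width: 91.9
finger_force: 0.0
```

Emit:
step_arm(series="-1 0 0 -0.5 0 0 0; -1 0 0 -1 0 0 0; -1 0 0 -1 0 0 0; -1 0 0 -1 0 0 0; -1 0 0 -1 0 0 0; -1 0 0 -1 0 0 0")

```text
time: 25.7
tool_pos: [587.0, 165.2, 283.5]
tcp_rot: [-3.14, 0.356, -2.975]
contact_force: [-0.2, 0.4, 0.1]
grip_width: 91.5
finger_force: 0.0
```

```bash
python3 -c "
from rk import *
from ear import ear
rk([(100,120),(140,160),(165,185)]); ear()
s=vision.capture('scene')
import pickle
s0=pickle.load(open('p0.pkl','rb'))['scene']
d=np.abs(s['frame'].astype(int)-s0['frame']).sum(-1)>90
nl,lab,st,c=cv2.connectedComponentsWithStats(cv2.morphologyEx(d.astype(np.uint8),cv2.MORPH_OPEN,np.ones((2,2))))
print([ (st[i].tolist()) for i in range(1,nl) if st[i,4]>8])
"
```

```text
25.7 [586.96374984 165.22687541 283.53209941] [-3.1402558   0.35626462 -2.97530325] 91.46616013327434 [-0.2  0.4  0.1] rack frame [-50.8   2.4 283.5]
scene rack top 438 ((1.6438713073730469, -0.15629196166992188), (61.076011657714844, 114.71250915527344), 0.08816923946142197)
scene 100 1 35 x [-9.  -5.6 -0.2  4.8  7.5] y [11.6 17.3 23.9]
scene 100 -1 22 x [-9.  -4.9  1.3  6.   7.2] y [-24.1 -22.4 -13.3]
scene 140 1 43 x [-10.8  -6.5   2.5   6.1   7.2] y [19.2 21.3 30.5]
scene 140 -1 30 x [-9.2 -3.7  4.8  6.2  7. ] y [-29.8 -28.  -19.3]
scene 165 1 35 x [-11.2  -7.1  -1.9   4.4   6.8] y [21.  25.2 30.6]
scene 165 -1 36 x [-11.2  -7.5  -1.8   4.2   6.3] y [-29.  -25.  -19.7]
25.8 [ 20.8 302.7 183.6] 91.79391075868702 0.0 [0.  0.4 0.3]
scene 45 [-9.8 -7.5  7.   8.4] [ 0  0  0  4 12  4  8 15  2  0  0  0]
top 46 [-11.7  -9.8   5.2   5.9] [ 0  0  1  8 14  2 12  9  0  0  0  0]
[[239, 0, 27, 22, 262], [272, 0, 21, 8, 93], [244, 0, 141, 155, 7562], [314, 0, 8, 10, 62], [323, 0, 32, 7, 152], [370, 0, 67, 35, 1212], [195, 5, 10, 12, 44], [189, 7, 10, 33, 177], [207, 14, 5, 4, 14], [213, 15, 21, 10, 88], [200, 19, 18, 14, 151], [207, 44, 4, 4, 13], [202, 197, 3, 4, 10], [206, 196, 2, 5, 10], [209, 197, 8, 11, 59], [341, 200, 4, 5, 12], [328, 206, 6, 8, 23], [335, 209, 4, 4, 10], [326, 217, 5, 5, 12]]
```

The pliers stand upright in the pocket and the clip is shut. The scene comparison shows changes only at the arm, the clip and the pliers. Handing in.

```bash
python3 -c "
from plant import order
print(order.close_job())"
```

```text
the job is handed in; nothing more can be done
None
```

The clip is snapped shut, the pliers stand upright, jaws down, in the wooden rack, the other things on the bench look unmoved in the before/after picture, and the job is handed in at about 26 s; no verdict was returned.

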